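# Stack a valve in its assembly fixture and lock it

## Task

Build up the valve in the assembly fixture: lower the square brass body into the pocket between the four corner posts, then the grey square spacer on top of it, then the steel disc with its spigot upwards, each one square, level and fully down, lowered in rather than dropped. Then press the fixture's sprung lever down until its catch holds it and let go, so that the keeper stays over the disc. Leave the tee and the backnut in the tray where they are.

Things in the scene. Friction and masses are not known exactly. Their poses are not given: they have to be found in the camera images.
- fixture: Assembly fixture: an aluminium base plate 100 (x) x 270 (y) x 10 mm fixed to the bench, carrying a square pocket, a keeper and a sprung lever. Origin on the bench under the pocket's centre, z up; the plate runs from y = -45 to +225 mm. On the +y side of the pocket, from y = 66 mm, stand the keeper's guide block and the lever's bracket, up to 93 mm above the bench.
- pocket (a point): Centre of the pocket floor (plate top, 10 mm above the bench). The pocket is 58 x 58 mm, square to the fixture's x and y, between four L-shaped corner posts 7 mm thick, straight to 57 mm above the bench, then flared outward as a lead-in up to 66 mm. Each side is open for 36 mm in the middle: fingers on a part's faces towards the fixture's -x and +x fit there.
- keeper_tip (a point): Underside of the end of the keeper, a flat steel tongue 22 mm wide and 5 mm thick, 67 mm above the bench, at first 36 mm from the pocket's axis on the fixture's +y side. Pressing the lever slides it 22 mm towards -y, over the rim of a fully seated disc with 3 mm to spare; a disc standing too high blocks it, and once it is out nothing more can be loaded.
- valve_body: The first part, a solid square brass block, 54 x 54 x 28 mm, about 0.3 kg, the thickest of the three parts, a round dark bore marked on its top and on each side. Loose, flat in the shallow tray. Origin at the centre of its underside, x and y square to its sides, z up. Goes in first, any quarter turn.
- spacer: The spacer: a square grey PVC plate 54 x 54 x 16 mm with a 35 mm round hole through its middle, about 0.06 kg. Loose, flat in the tray. Origin at the centre of its underside, x and y square to its sides, z up. Goes second, on the valve body, any quarter turn.
- top_disc: The top disc: a round steel disc, 54 mm across and 10 mm thick, with a round spigot 18 mm across standing 18 mm above the disc's middle (28 mm in all), about 0.2 kg. Loose, in the tray, spigot up. Origin at the centre of its underside, z up. Goes last, on the spacer; its turn does not matter.
- tray: A shallow aluminium tray, 270 (x) x 320 (y) mm, fixed to the bench, floor 3 mm thick, lip 10 mm high. Origin under its centre. The three parts lie in a row along its y, about 105 mm apart, in any order.
- lever (a joint): Angle of the sprung lever, rad: 0 raised at rest (28 degrees up), 0.48 level, 0.54 at its stop. Hinge axis along the fixture's x, 85 mm from the pocket's centre towards +y, 80 mm above the bench. A spring pushes it up: 3 N at the pad at first, 5 to 7 N near 0.4, where its pin passes a sprung catch and snaps under it. Pressed to 0.50 it is surely caught; let go, it stays at about 0.48.
- lever_pad (a point): Middle of the top face of the black rubber press pad (32 mm along the fixture's x, 36 mm along the lever) at the lever's free end, 112 mm from the hinge axis. It stands about 137 mm above the bench when raised and 86 mm when level, and moves about 16 mm outward (fixture's +y) on the way down. The catch post, 105 mm tall, stands beside the lever on the fixture's +x side, 158 mm from the pocket's axis in y.
- tee: A grey PVC tee fitting lying in the tray beyond the parts, run 60 mm long, 28 mm across its sockets; a bystander. Origin under the middle of the run.
- backnut: A flat square brass backnut lying in the tray beyond the parts, 30 x 30 x 10 mm with an 18 mm hole, much smaller than the three parts; a bystander. Origin at the centre of its underside.
Things that resemble listed ones, but are neither listed nor needed, are in the scene too. What is shaped like the top_disc but green or red is not meant.

How it is judged:
By the outcome, as a careful person would: the job done as asked, in the order asked, and still so for the second after the job is handed in, with the robot touching nothing.
It also fails if it takes over 72 s, if anything falls off the work surface, if the arm or the gripper's body presses on something with over 40 N, if the wrist force passes 120 N, or if a joint passes its speed limit or range.

## Robot

A 6-joint arm with a two-finger parallel gripper is mounted at the origin on the work surface. World frame = base frame: x ahead of the robot, y to its left, z up, the work surface at z = 0. Lengths are in mm, angles in degrees, forces in N, time in s.
With the tool pointing down it reaches from about 375 to 900 mm from the base axis. Payload 3.1 kg.
Tool frame: the origin (TCP) lies between the finger pads; the fingertips stand 25 mm ahead of it and the grasp point (between the pads) lies 6 mm ahead of it; x points along the fingers, y is the direction in which the jaws open and shut, and the axes are right-handed (so a half turn about x gives the same grasp; the last joint's range is limited). The gripper opens to 85 mm and grips with 20 to 120 N. Pads are 22 mm wide; open, the fingers measure 114 mm over their backs; the gripper's body (76 mm by 85 mm) begins 54 mm behind the grasp point. The pads swing forward as they close: fully open they stand 13 mm farther back than shut.
Start: joints at [60.59, 30.224, 82.088, -0, 67.689, -10.227], TCP at [205.321, 590.288, 227.71] pointing down, gripper open.
Joint ranges: [-176.69, 176.69], [-43.24, 126.21], [12.49, 139.97], [-82, 262], [0, 151.66], [-163.58, 163.58]. Speed limits (degrees/s): [159.86, 159.86, 180, 180, 180, 180].

## Interface

Orientations are given as a 3x3 rotation matrix whose columns are the frame's x, y, z axes.
In Python, from station import sensors, eyes, job gives the robot as it stands.
- The arm moves only by the tool jog_arm, never from a script. Its argument "plan" is a list of rows, each a list of 3 entries, a list of its own where there are three numbers: the finger opening in cm, from 0 to 8.54, then the shift along the world's x, y, z in cm, then the turn, a rotation vector about the world's x, y, z in rad. A call has 1 to 12 rows; each row shifts and turns the commanded pose from where the row before left it; what a row does not reach is not made up. A row lasts 1/8 s, in which the tool goes at most 62.5 mm and 10.7 degrees, less where a joint would pass 70% of its speed; a pose out of reach is approached as far as the arm can. A call with a gripper value outside its range is refused whole. The fingers move at their own pace and stop on an object; "newtons" is the grip in N (left out, the last holds). Time passes only in rows, so rows that do not move let the fingers close. It gives the time, the measured TCP pose, the force and the opening at its end, in the units of the state.
- sensors.get_state(): the state, without advancing time (a new reading comes with each control period).
- eyes.snapshot(name): name is "scene" or "top" or "wrist"; returns a dict with "img" (420x560x3 uint8, blue, green, red), "mtx" (3x3 intrinsics, pixels), "D" ([k1, k2, p1, p2, k3] as OpenCV has them; the pictures are not rectified), "origin" and "attitude" of the camera in the world. Camera axes: x right, y down, z forward; pixel columns grow to the right and rows downward; lengths in mm; the calibration is good to about 2 mm. A picture is of the moment at which its call begins. There is no depth.
- job.sign_off(): hands the job in, once; it reports no verdict.
The state is a dict: "clock": time; "joint_pos": joint angles; "qd": joint speeds; "tau": joint torques, N m; "tcp_pos": TCP position; "ee_rot": TCP orientation; "contact_force": force on the tool from outside, world axes, zero at the start; "torque": the same for the moment, N m; "gripper_width": finger opening in mm.
Only numpy, scipy, OpenCV 4.12 (cv2) and the standard library are available. Lean on these libraries where they do the work, as an engineer would, in place of code of your own. Each camera call takes 0.05 s, during which the arm holds its last target.

## Working session

There is one attempt and no reset: what is moved stays moved. The work goes in short steps, Python scripts to look and compute and a tool call to move; the robot and the scene stay as the last step left them, time stands still between calls to the robot, and variables do not carry over. Pictures are saved under pics/ and viewed, and the job is handed in when it is done.

Besides the shell and the picture viewer there is one more tool, called after "Request:" as a command line: name --argument value ..., lists and objects as JSON in quotes. jog_arm: Moves the arm, as the interface text tells. Its arguments: {"type":"object","properties":{"plan":{"type":"array"},"newtons":{"type":"number"}},"required":["plan"]}

```bash
ls; mkdir -p pics; python3 - <<'E'
from station import sensors, eyes
import cv2
s=sensors.get_state(); print(s)
for n in ["scene","top","wrist"]:
    d=eyes.snapshot(n); cv2.imwrite(f"pics/{n}0.png",d["img"]); print(n,d["mtx"],d["D"],d["origin"],d["attitude"])
E
```

```text
pics
{'clock': 0.0, 'joint_pos': array([ 6.05912883e+01,  3.02798283e+01,  8.21556216e+01, -2.13479180e-04,
        6.76894180e+01, -1.02291692e+01]), 'qd': array([ 0.04977797, -0.06250838, -0.04488799, -0.07045144, -0.1119573 ,
        0.06124476]), 'tau': array([-1.42030214e-03, -4.42344689e+01, -1.78026187e+01, -2.41105254e-04,
        8.48252792e-03,  2.08766593e-06]), 'tcp_pos': array([204.96562878, 589.67657015, 226.72862566]), 'ee_rot': array([[-1.06713930e-03,  3.28526952e-01,  9.44493993e-01],
       [-1.90021387e-03,  9.44492159e-01, -3.28528461e-01],
       [-9.99997625e-01, -2.14532622e-03, -3.83633230e-04]]), 'contact_force': array([-0.40166604, -0.17012822,  0.24066161]), 'torque': array([0.0396549 , 0.04651985, 0.02649717]), 'gripper_width': 85.56605772159187}
scene [[451.67997264   0.         284.2433127 ]
 [  0.         451.67997264 208.86974859]
 [  0.           0.           1.        ]] [-0.02464656  0.          0.          0.          0.        ] [1307.14548978  131.29654994  880.60185735] [[-0.27689841  0.70789201 -0.64978163]
 [ 0.96081771  0.21277969 -0.17763484]
 [ 0.01251406 -0.6735085  -0.73907354]]
top [[514.00739547   0.         273.46490171]
 [  0.         514.00739547 202.33343192]
 [  0.           0.           1.        ]] [-0.15388469  0.          0.          0.          0.        ] [ 441.35346899  -80.8606312  1191.13285147] [[ 0.01394299 -0.99029236  0.1382991 ]
 [-0.99987302 -0.01274121  0.00957125]
 [-0.00771624 -0.13841499 -0.99034426]]
wrist [[336.62783202   0.         275.2856995 ]
 [  0.         336.62783202 211.37669081]
 [  0.           0.           1.        ]] [0.02602381 0.         0.         0.         0.        ] [141.90793133 613.42313041 373.35931754] [[ 0.32928711  0.90943623  0.25396012]
 [ 0.94422762 -0.31656859 -0.09065609]
 [-0.00205013  0.26964804 -0.96295677]]
```

View pics/scene0.png

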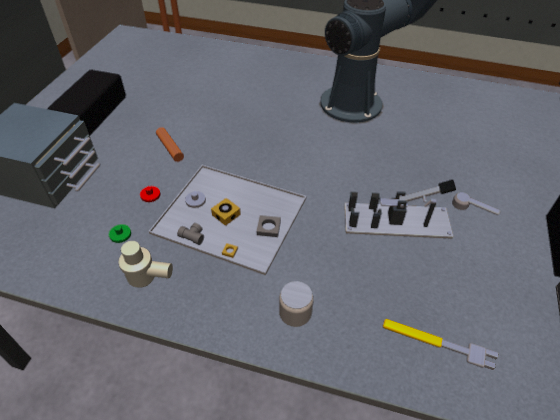

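View pics/top0.png

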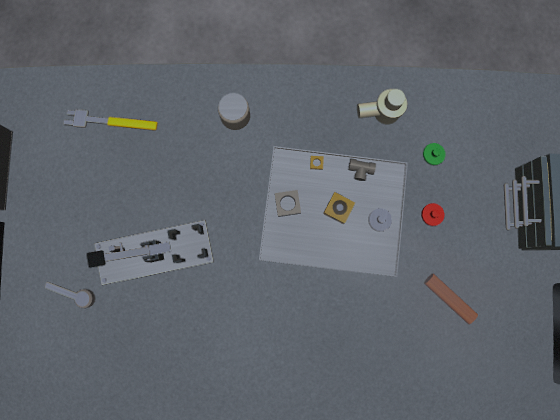

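View pics/wrist0.png

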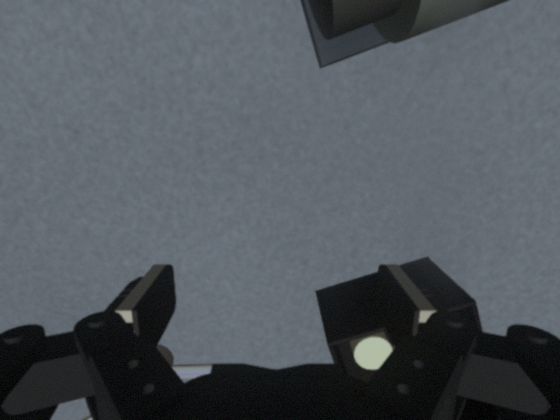

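Top view: brass body at (340,208), spacer (288,203), grey disc (380,219), fixture at about (155,252). Confusable: the small brass backnut (316,162), the green disc (434,154) and red disc (434,215), and the round jar (234,108). I'll take a close crop.

```bash
cat > h.py <<'E'
import numpy as np, cv2
def ray(d,uv):
    p=cv2.undistortPoints(np.array(uv,float).reshape(-1,1,2),d["mtx"],np.array(d["D"])).reshape(-1,2)
    v=np.c_[p,np.ones(len(p))]@np.array(d["attitude"]).T
    return np.array(d["origin"]),v
def onz(d,uv,z):
    o,v=ray(d,uv); t=(z-o[2])/v[:,2]; return o+v*t[:,None]
def proj(d,P):
    R=np.array(d["attitude"]).T; P=np.array(P,float).reshape(-1,3)
    r,_=cv2.Rodrigues(R); return cv2.projectPoints(P,r,-R@np.array(d["origin"]),d["mtx"],np.array(d["D"]))[0].reshape(-1,2)
def tri(ds,uvs):
    A=np.zeros((3,3));b=np.zeros(3)
    for d,u in zip(ds,uvs):
        o,v=ray(d,u); v=v[0]/np.linalg.norm(v[0]); M=np.eye(3)-np.outer(v,v); A+=M;b+=M@o
    return np.linalg.solve(A,b)
E
python3 - <<'E'
import cv2
a=cv2.imread("pics/top0.png")
cv2.imwrite("pics/top0_tray.png",cv2.resize(a[140:285,255:455],None,fx=4,fy=4,interpolation=cv2.INTER_CUBIC))
cv2.imwrite("pics/top0_fix.png",cv2.resize(a[210:300,80:225],None,fx=5,fy=5,interpolation=cv2.INTER_CUBIC))
b=cv2.imread("pics/scene0.png")
cv2.imwrite("pics/scene0_fix.png",cv2.resize(b[170:245,335:480],None,fx=5,fy=5,interpolation=cv2.INTER_CUBIC))
E
```

```text
(no output)
```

View pics/top0_tray.png

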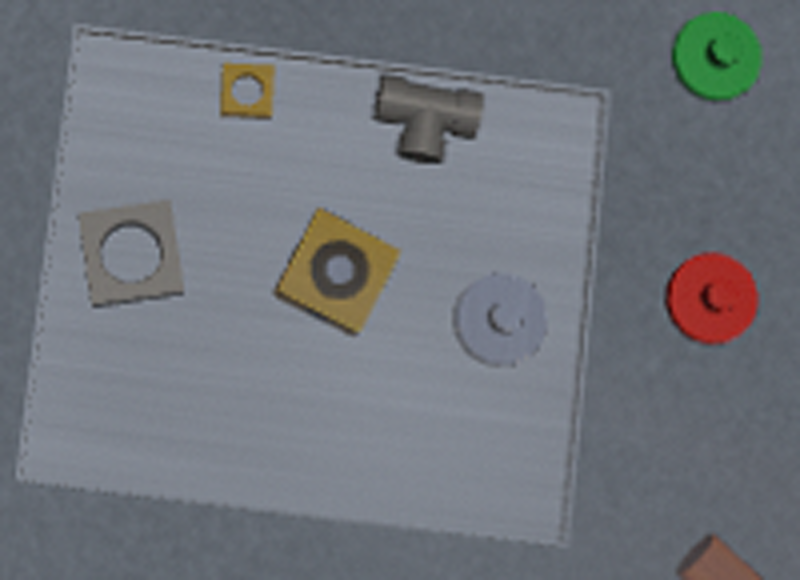

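View pics/top0_fix.png

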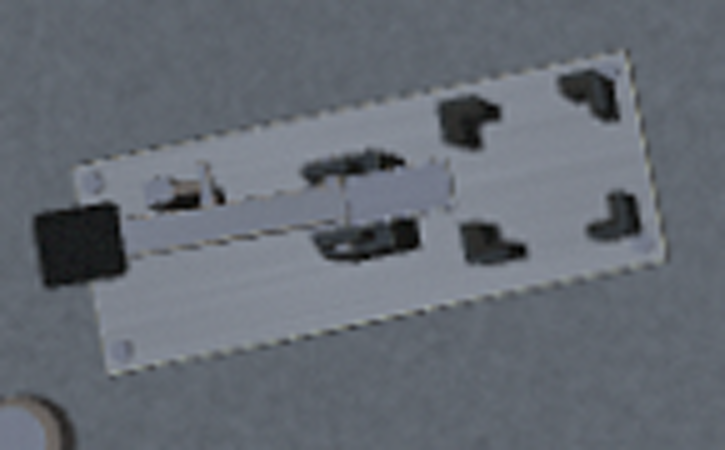

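View pics/scene0_fix.png

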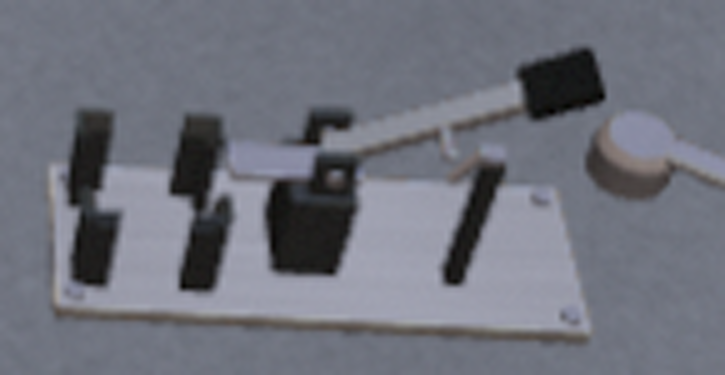

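Crops show: the brass body with a round bore at top crop (338,270); the grey spacer with hole (131,253); the bare-steel disc with spigot (500,318); and the fixture's plate with pocket posts on its right (world -y) end and the pad at left. Now the measurements.

```bash
python3 - <<'E'
from h import *
from station import eyes
d=eyes.snapshot("top"); s=eyes.snapshot("scene")
im=d["img"]; 
def rectinfo(c,z):
    P=onz(d,c.reshape(-1,2).astype(float)+0.0,z)[:,:2].astype(np.float32)
    r=cv2.minAreaRect(P); return r
hsv=cv2.cvtColor(im,cv2.COLOR_BGR2HSV)
print("px hsv", [ (n,hsv[v,u].tolist()) for n,(u,v) in dict(body=(330,205),spacer=(279,196),disc=(372,222),tray=(300,240),plate=(190,255),tab=(200,300)).items()])
# brass
m=cv2.inRange(hsv,(12,100,60),(35,255,255))
cs,_=cv2.findContours(m,cv2.RETR_EXTERNAL,cv2.CHAIN_APPROX_NONE)
for c in cs:
    if cv2.contourArea(c)>40: print("brass",cv2.boundingRect(c),rectinfo(c,31))
# plate by corners
C=np.array([[77,165],[628,52],[665,262],[110,375]])/5+[80,210]-0.4
P=onz(d,C,10)[:,:2]; print("plate",P)
e=[np.linalg.norm(P[i]-P[(i+1)%4]) for i in range(4)];print(e)
yv=(P[0]-P[1])+(P[3]-P[2]); yv/=np.linalg.norm(yv); print("fix y dir",yv,np.degrees(np.arctan2(yv[1],yv[0])))
c=P.mean(0); print("pocket", c-yv*90)
# spacer corners crop4
S=np.array([[78,212],[168,200],[184,292],[95,305]])/4+[255,140]-.4
Q=onz(d,S,19)[:,:2]; print("spacer",Q.mean(0),[np.linalg.norm(Q[i]-Q[(i+1)%4]) for i in range(4)],cv2.minAreaRect(Q.astype(np.float32)))
H=onz(d,np.array([[131,253]])/4+[255,140]-.4,19);print("hole",H)
D=onz(d,np.array([[453,317],[547,314],[500,271],[503,367]])/4+[255,140]-.4,13)[:,:2];print("disc",D.mean(0),np.linalg.norm(D[0]-D[1]),np.linalg.norm(D[2]-D[3]))
B=np.array([[320,207],[400,247],[357,333],[276,290]])/4+[255,140]-.4
Q=onz(d,B,31)[:,:2]; print("body",Q.mean(0),[np.linalg.norm(Q[i]-Q[(i+1)%4]) for i in range(4)],cv2.minAreaRect(Q.astype(np.float32)))
# scene-view check
sc=np.array([[52,165],[560,187],[590,335],[55,312]])/5+[335,170]-.4
P=onz(s,sc,10)[:,:2];print("scene plate",P,P.mean(0))
E
```

```text
px hsv [('body', [21, 131, 142]), ('spacer', [15, 13, 119]), ('disc', [113, 39, 138]), ('tray', [108, 27, 142]), ('plate', [109, 28, 144]), ('tab', [107, 33, 108])]
brass (324, 192, 30, 31) ((594.3306884765625, -219.7015380859375), (52.03546142578125, 53.80188751220703), 63.6772346496582)
brass (310, 156, 13, 13) ((698.6386108398438, -166.5165252685547), (28.625751495361328, 27.791114807128906), 0.14863842725753784)
brass (107, 117, 51, 13) ((788.9131469726562, 269.1455383300781), (121.31739807128906, 22.195077896118164), 83.5075912475586)
plate [[505.42161125 348.35067213]
 [562.90897823  88.22883378]
 [466.24795998  68.30260497]
 [407.98010485 327.55603108]]
[np.float64(266.39851378530216), np.float64(98.69350051326514), np.float64(265.7206839735353), np.float64(99.63565760617375)]
fix y dir [-0.21753661  0.97605216] 102.56438737714858
pocket [505.21795856 120.26484091]
spacer [ 604.77295298 -101.65178911] [np.float64(52.45858825764149), np.float64(54.25172357579591), np.float64(51.64682070953661), np.float64(54.885584182332536)] ((604.892333984375, -101.42807006835938), (55.867977142333984, 52.433685302734375), 10.191343307495117)
hole [[ 604.24950649 -101.51194626   19.        ]]
disc [ 570.31667342 -316.29225518] 55.155840215710725 55.89006336489495
body [ 594.8350671  -219.60589768] [np.float64(51.071530621644634), np.float64(55.54050167583787), np.float64(52.02722890763282), np.float64(54.351470478347224)] ((594.8619995117188, -219.35324096679688), (52.02142333984375, 55.5405158996582), 63.355201721191406)
scene plate [[473.80649296  69.9637305 ]
 [411.78665149 331.12217131]
 [510.76304279 349.96322984]
 [572.72007546  90.52707392]] [492.26906567 210.39405139]
```

Request:
jog_arm --plan '[[8.5,[3.02,-4.69,-0.28],[0,0,-0.1016]],[8.5,[3.02,-4.69,-0.28],[0,0,-0.1016]],[8.5,[3.02,-4.69,-0.28],[0,0,-0.1016]],[8.5,[3.02,-4.69,-0.28],[0,0,-0.1016]],[8.5,[3.02,-4.69,-0.28],[0,0,-0.1016]],[8.5,[3.02,-4.69,-0.28],[0,0,-0.1016]],[8.5,[3.02,-4.69,-0.28],[0,0,-0.1016]],[8.5,[3.02,-4.69,-0.28],[0,0,-0.1016]],[8.5,[3.02,-4.69,-0.28],[0,0,-0.1016]],[8.5,[3.02,-4.69,-0.28],[0,0,-0.1016]],[8.5,[0,0,0],[0,0,0]],[8.5,[0,0,0],[0,0,0]]]'

```text
clock: 1.75
tcp_pos: [506.7, 121.3, 199.5]
ee_rot: [[-0.001, 0.976, 0.218], [0.0, 0.218, -0.976], [-1.0, -0.001, -0.001]]
contact_force: [-0.1, -0.3, -0.2]
gripper_width: 85.3
```

```bash
python3 - <<'E'
from h import *
from station import eyes,sensors
import pickle
d=eyes.snapshot("wrist"); pickle.dump(d,open("w1.pkl","wb")); cv2.imwrite("pics/w1.png",d["img"])
s=sensors.get_state(); print(s["clock"],s["tcp_pos"],s["ee_rot"],s["joint_pos"],s["contact_force"])
E
```

```text
1.8 [506.32878324 121.96281489 199.55454917] [[-1.31706576e-03  9.75691911e-01  2.19142785e-01]
 [ 3.17645311e-04  2.19143372e-01 -9.75692616e-01]
 [-9.99999082e-01 -1.21544166e-03 -5.98550193e-04]] [ 1.22573019e+00  2.44613735e+01  9.86548755e+01  2.36315363e-02
  5.69588089e+01 -1.14458805e+01] [-0.04455423  0.36183716  0.02852447]
```

View pics/w1.png

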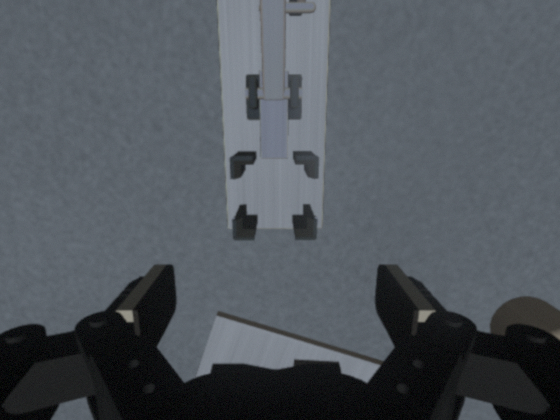

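The wrist view shows the fixture nearly square in the picture: four posts at about (243,165), (306,165), (244,222), (305,222), plate end edge at row 228.

```bash
python3 - <<'E'
import cv2
b=cv2.imread("pics/w1.png")
cv2.imwrite("pics/w1c.png",cv2.resize(b[140:245,215:335],None,fx=5.5,fy=5.5,interpolation=cv2.INTER_CUBIC))
E
```

```text
(no output)
```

View pics/w1c.png

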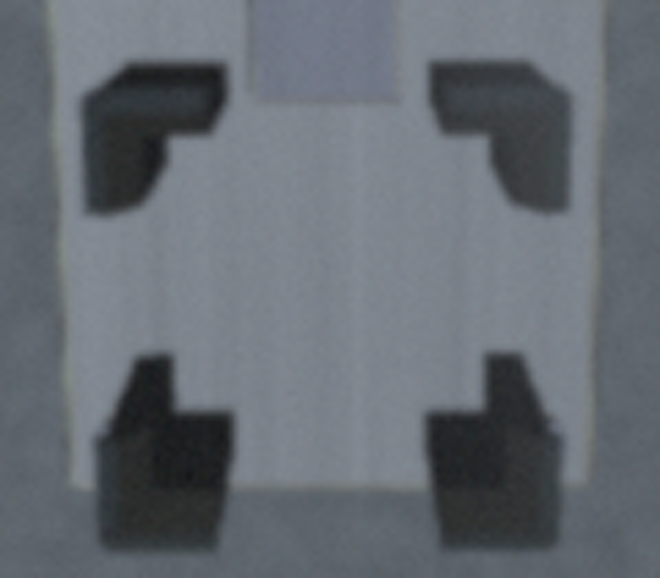

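```bash
python3 - <<'E'
from h import *
import pickle
d=pickle.load(open("w1.pkl","rb"))
f=lambda c,z:onz(d,np.array(c)/5.5+[215,140]-.41,z)[:,:2]
a=f([[173,412],[485,412]],10); print("inner base corners",a,np.linalg.norm(a[0]-a[1]))
b=f([[72,488],[592,488]],10); print("plate end",b,np.linalg.norm(b[0]-b[1]))
k=f([[248,102],[402,102]],72); print("keeper",k,np.linalg.norm(k[0]-k[1]))
side=f([[50,10],[72,480],[605,10],[592,480]],10)
yl=side[0]-side[1]; yr=side[2]-side[3]
print([np.degrees(np.arctan2(v[1],v[0])) for v in (yl,yr)])
for nm,p in (("in",a),("end",b),("keep",k)):
    v=p[1]-p[0]; print(nm,np.degrees(np.arctan2(v[1],v[0]))+180)
th=np.radians(12.56); ex=np.array([np.cos(th),np.sin(th)]); ey=np.array([-ex[1],ex[0]])
print("pocket from inner",a.mean(0)+29*ey,"end",b.mean(0)+45*ey,"keeper",k.mean(0)-36*ey)
t=f([[100,550],[220,550],[440,550],[560,550]],66);print("tops outer near",t, t.mean(0))
E
```

```text
inner base corners [[484.412982    87.29456382]
 [541.94084188 100.10377868]] 58.93666640592325
plate end [[468.52572887  68.27383129]
 [565.48122856  89.86557267]] 99.33062074392707
keeper [[487.59433756 155.01462788]
 [509.70277733 159.93502731]] 22.649358488
[np.float64(102.87460818249345), np.float64(103.21527558009272)]
in 192.55276637480935
end 192.55475164692334
keep 192.5471132502392
pocket from inner [506.87051772 122.00516694] end [507.21769457 122.99279874] keeper [506.47718476 122.33635019]
tops outer near [[478.92272169  79.02410399]
 [497.74535536  83.20791741]
 [532.26683803  90.89660401]
 [551.08116311  95.09536095]] [515.00401955  87.05599659]
```

Request:
jog_arm --plan '[[8.5,[1.46,-5.7,-0.83],[0,0,-0.1136]],[8.5,[1.46,-5.7,-0.83],[0,0,-0.1136]],[8.5,[1.46,-5.7,-0.83],[0,0,-0.1136]],[8.5,[1.46,-5.7,-0.83],[0,0,-0.1136]],[8.5,[1.46,-5.7,-0.83],[0,0,-0.1136]],[8.5,[1.46,-5.7,-0.83],[0,0,-0.1136]],[8.5,[0,0,0],[0,0,0]],[8.5,[0,0,0],[0,0,0]]]'

```text
clock: 2.8
tcp_pos: [594.4, -218.6, 149.6]
ee_rot: [[-0.002, 0.896, -0.444], [0.002, -0.444, -0.896], [-1.0, -0.002, -0.001]]
contact_force: [0.7, 0.2, 0.9]
gripper_width: 84.9
```

```bash
python3 - <<'E'
from h import *
from station import eyes,sensors
import pickle
d=eyes.snapshot("wrist"); pickle.dump(d,open("w2.pkl","wb")); cv2.imwrite("pics/w2.png",d["img"])
s=sensors.get_state(); print(s["clock"],s["tcp_pos"],s["ee_rot"],s["joint_pos"])
hsv=cv2.cvtColor(d["img"],cv2.COLOR_BGR2HSV)
m=cv2.inRange(hsv,(12,100,60),(35,255,255))
cs,_=cv2.findContours(m,cv2.RETR_EXTERNAL,cv2.CHAIN_APPROX_NONE)
for c in cs:
    if cv2.contourArea(c)>100:
        P=onz(d,c.reshape(-1,2).astype(float),31)[:,:2].astype(np.float32); print(cv2.boundingRect(c),cv2.minAreaRect(P))
E
```

```text
2.85 [ 594.41346544 -218.20582373  149.82986226] [[-1.36012105e-03  8.96553454e-01 -4.42933464e-01]
 [ 1.31534681e-03 -4.42931887e-01 -8.96554301e-01]
 [-9.99998210e-01 -1.80203350e-03 -5.76837739e-04]] [-3.02664698e+01  3.61056263e+01  8.48099415e+01  3.00546492e-02
  5.91897276e+01 -3.99071452e+00]
(244, 172, 66, 66) ((595.961669921875, -218.53921508789062), (54.5034294128418, 52.581756591796875), 63.02151870727539)
(347, 60, 47, 51) ((698.6065063476562, -167.6943359375), (26.867443084716797, 28.06024169921875), 87.90408325195312)
```

View pics/w2.png

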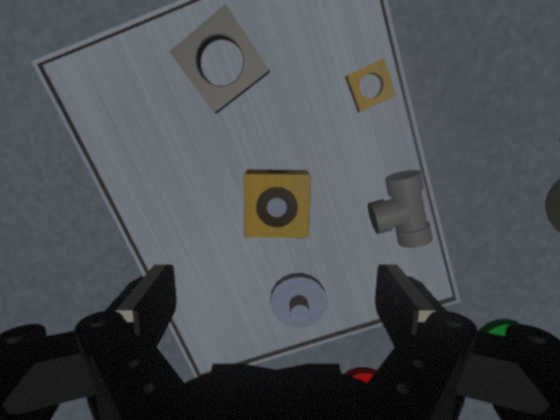

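Close view: body at (277,205), square in the picture, with its bore at (277,207). The spacer is at (220,60), disc (299,300), backnut (371,86) and tee (400,210).

```bash
python3 - <<'E'
from h import *
import pickle
d=pickle.load(open("w2.pkl","rb"))
cv2.imwrite("pics/w2c.png",cv2.resize(d["img"][160:250,230:325],None,fx=6,fy=6,interpolation=cv2.INTER_CUBIC))
cv2.imwrite("pics/w2d.png",cv2.resize(d["img"][260:340,255:345],None,fx=6,fy=6,interpolation=cv2.INTER_CUBIC))
E
```

```text
(no output)
```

View pics/w2c.png

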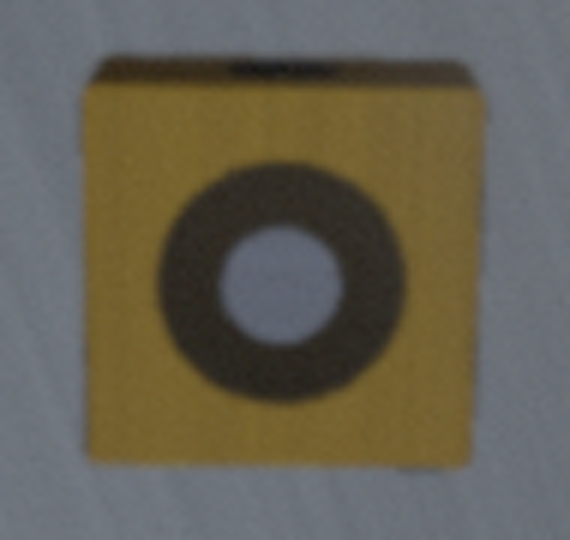

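View pics/w2d.png

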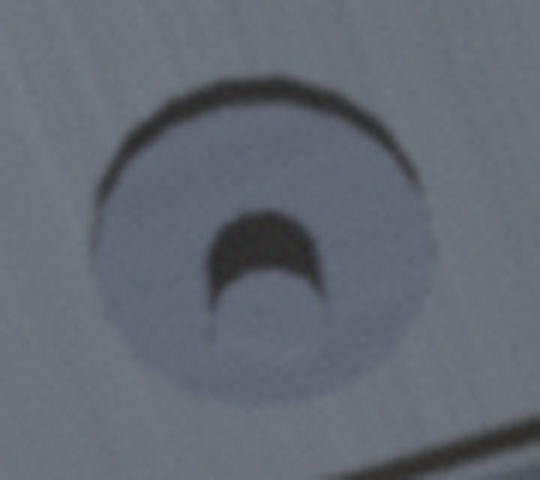

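```bash
python3 - <<'E'
from h import *
import pickle
d=pickle.load(open("w2.pkl","rb"))
f=lambda c,z,o:onz(d,np.array(c)/6+o-.42,z)[:,:2]
a=f([[83,88],[486,88],[472,466],[88,466]],31,[230,160]);print("body",a.mean(0),[np.linalg.norm(a[i]-a[(i+1)%4]) for i in range(4)])
for i in range(4): v=a[(i+1)%4]-a[i];print(round(np.degrees(np.arctan2(v[1],v[0])),2),end=' ')
print("bore",f([[282,284]],31,[230,160]))
D=f([[92,255],[437,250],[262,405]],13,[255,260]);print("disc",D,np.linalg.norm(D[0]-D[1]),(D[0]+D[1])/2)
D=f([[270,322]],31,[255,260]);print("spigot top ctr",D)
S=f([[170,50],[227,5],[270,72],[217,112]],19,[0,0]) if 0 else onz(d,[[170,50],[227,5],[270,72],[217,108]],19)[:,:2]
print("spacer",S.mean(0),[np.linalg.norm(S[i]-S[(i+1)%4]) for i in range(4)],cv2.minAreaRect(S.astype(np.float32)))
print("hole",onz(d,[[221,60]],19))
E
```

```text
body [ 595.63601557 -219.66204292] [np.float64(53.254757836346585), np.float64(52.99279421529246), np.float64(53.46089420114649), np.float64(53.01295759671094)]
-26.36 -116.86 153.66 62.92 bore [[ 595.48905839 -219.91187835]]
disc [[ 546.65369557 -304.56908935]
 [ 595.56257655 -327.72426175]
 [ 559.05626725 -340.69545391]] 54.11322062834982 [ 571.10813606 -316.14667555]
spigot top ctr [[ 570.41126939 -316.81824862]]
spacer [ 607.49787289 -101.22843005] [np.float64(52.961946689424224), np.float64(54.28826325638487), np.float64(49.266215869345466), np.float64(52.790497235969525)] ((606.6311645507812, -101.7674560546875), (52.95846939086914, 54.89320373535156), 8.336788177490234)
hole [[ 607.36280649 -101.20849061   19.        ]]
```

Request:
jog_arm --plan '[[8.5,[0.07,0.09,-4.0],[0,0,0]],[8.5,[0,0,-4.0],[0,0,0]],[8.5,[0,0,-2.5],[0,0,0]],[8.5,[0,0,-1.5],[0,0,0]],[8.5,[0,0,0],[0,0,0]],[4.0,[0,0,0],[0,0,0]],[4.0,[0,0,0],[0,0,0]],[4.0,[0,0,0],[0,0,0]],[4.0,[0,0,0],[0,0,0]],[4.0,[0,0,0],[0,0,0]]]' --newtons 60

```text
clock: 4.1
tcp_pos: [595.6, -219.9, 30.0]
ee_rot: [[0.0, 0.895, -0.446], [-0.0, -0.446, -0.895], [-1.0, 0.0, 0.0]]
contact_force: [0.0, -0.3, 0.3]
gripper_width: 39.8
```

```bash
python3 - <<'E'
from h import *
from station import eyes,sensors
d=eyes.snapshot("wrist"); cv2.imwrite("pics/w3.png",d["img"])
s=sensors.get_state(); print(s["clock"],s["tcp_pos"],s["gripper_width"],s["contact_force"])
E
```

```text
4.15 [ 595.59443938 -219.90234283   29.96615405] 39.77358087355063 [ 0.03692539 -0.46553517 -0.21647472]
```

View pics/w3.png

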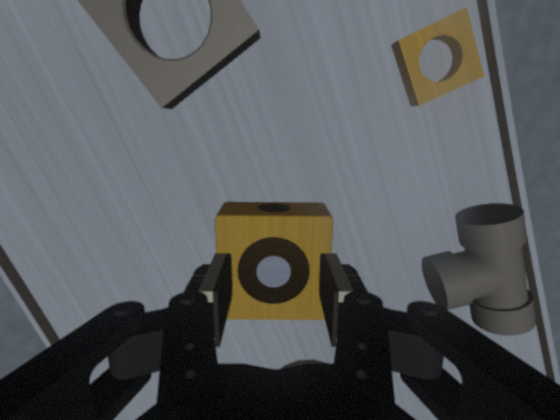

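The width reads 39.8, less than the 54 mm body, which doesn't fit a grip. I'll zoom in.

```bash
python3 - <<'E'
import cv2
b=cv2.imread("pics/w3.png")
b=cv2.convertScaleAbs(b,alpha=1.8,beta=20)
cv2.imwrite("pics/w3c.png",cv2.resize(b[190:370,180:370],None,fx=3.3,fy=3.3,interpolation=cv2.INTER_CUBIC))
E
```

```text
(no output)
```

View pics/w3c.png

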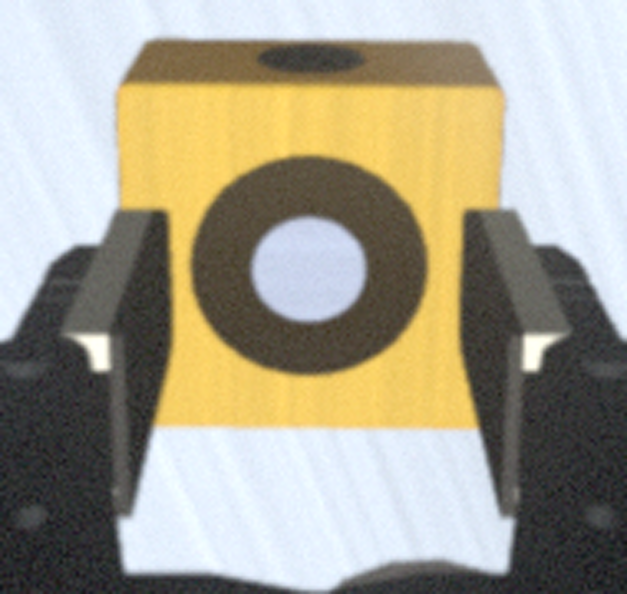

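```bash
python3 - <<'E'
from h import *
from station import eyes,sensors
d=eyes.snapshot("wrist"); s=sensors.get_state(); R=np.array(s["ee_rot"]);t=np.array(s["tcp_pos"])
print(d["origin"],t, R.T@(d["origin"]-t))
for a in (25,12,0,-10):
  for w in (20,27):
    print(a,w,proj(d,[t+R@[a,-w,-11],t+R@[a,w,-11],t+R@[a,-w,11]]).round(0).tolist())
print((np.array([[168,210],[462,210],[168,345],[120,515]])/3.3+[180,190]).round())
E
```

```text
[ 627.18633432 -157.78250855  176.4732817 ] [ 595.58147153 -219.86031671   29.90012235] [-146.57294878    0.63241035  -69.65761553]
25 20 [[237.0, 231.0], [311.0, 230.0], [238.0, 268.0]]
25 27 [[224.0, 231.0], [324.0, 230.0], [225.0, 268.0]]
12 20 [[234.0, 239.0], [314.0, 239.0], [235.0, 279.0]]
12 27 [[220.0, 239.0], [328.0, 239.0], [222.0, 279.0]]
0 20 [[231.0, 248.0], [317.0, 248.0], [232.0, 290.0]]
0 27 [[216.0, 248.0], [332.0, 248.0], [218.0, 291.0]]
-10 20 [[228.0, 256.0], [319.0, 256.0], [230.0, 301.0]]
-10 27 [[212.0, 257.0], [335.0, 256.0], [214.0, 301.0]]
[[231. 254.]
 [320. 254.]
 [231. 295.]
 [216. 346.]]
```

The pads' visible ends project to roughly 30 mm short of the stated fingertip. Either they overlap in the image or the tips sit above the block. The other cameras can settle it.

```bash
python3 - <<'E'
from h import *
from station import eyes,sensors
d=eyes.snapshot("scene"); s=sensors.get_state(); R=np.array(s["ee_rot"]);t=np.array(s["tcp_pos"])
b=cv2.convertScaleAbs(d["img"],alpha=1.6,beta=15)
u=proj(d,[t,t+R@[25,0,0],t+R@[-48,0,0]]).round(0); print(u, s["clock"])
x,y=u[0].astype(int)
cv2.imwrite("pics/s3c.png",cv2.resize(b[max(0,y-70):y+50,x-70:x+70],None,fx=5,fy=5,interpolation=cv2.INTER_CUBIC))
E
```

```text
[[225. 207.]
 [226. 213.]
 [224. 194.]] 4.25
```

View pics/s3c.png

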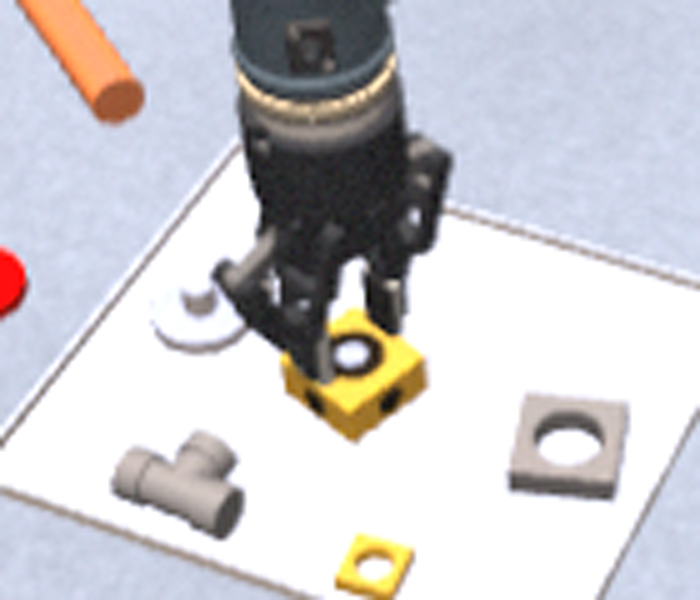

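The tips are just above the block, so the fingers really end about 30 mm shorter than the tool data says (tip about 6 mm *behind* the TCP at 40 mm opening, from both views). I'll reopen, go 30 mm lower and grip again.

Request:
jog_arm --plan '[[8.5,[0,0,0],[0,0,0]],[8.5,[0,0,0],[0,0,0]],[8.5,[0,0,0],[0,0,0]],[8.5,[0,0,-1.0],[0,0,0]],[8.5,[0,0,-1.0],[0,0,0]],[8.5,[0,0,-0.9],[0,0,0]],[8.5,[0,0,0],[0,0,0]]]' --newtons 60

```text
clock: 5.12
tcp_pos: [594.8, -219.4, -0.5]
ee_rot: [[-0.002, 0.895, -0.445], [0.001, -0.445, -0.895], [-1.0, -0.003, -0.0]]
contact_force: [-0.5, -0.2, 0.2]
gripper_width: 85.0
```

Request:
jog_arm --plan '[[4.0,[0,0,0],[0,0,0]],[4.0,[0,0,0],[0,0,0]],[4.0,[0,0,0],[0,0,0]],[4.0,[0,0,0],[0,0,0]]]' --newtons 60

```text
clock: 5.62
tcp_pos: [596.1, -220.1, 1.5]
ee_rot: [[0.001, 0.895, -0.445], [-0.001, -0.445, -0.895], [-1.0, 0.001, 0.0]]
contact_force: [0.6, -0.1, 3.7]
gripper_width: 52.8
```

```bash
python3 - <<'E'
from h import *
from station import eyes,sensors
d=eyes.snapshot("wrist"); s=sensors.get_state(); print(s["clock"],s["tcp_pos"],s["gripper_width"],s["contact_force"],s["joint_pos"])
b=cv2.convertScaleAbs(d["img"],alpha=1.8,beta=20)
cv2.imwrite("pics/w4.png",b)
E
```

```text
5.675 [ 596.07084145 -220.08802164    1.55507064] 53.08825333559319 [ 0.29301054 -0.92925227  3.59092026] [-3.03261222e+01  4.83462069e+01  8.83001100e+01 -9.91665632e-04
  4.32850368e+01 -3.87760377e+00]
```

View pics/w4.png

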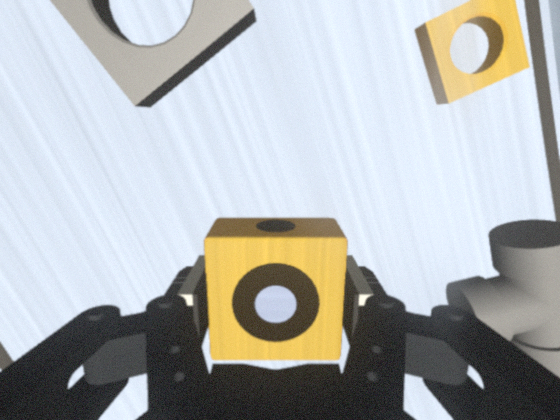

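The body is between the pads at width 53. I'll measure its offset from the tool.

```bash
python3 - <<'E'
from h import *
from station import eyes,sensors
d=eyes.snapshot("wrist"); s=sensors.get_state(); R=np.array(s["ee_rot"]);t=np.array(s["tcp_pos"])
for uv in ([276,303],[277.5,302]):
  p=onz(d,[uv],31)[0]; print(p,R.T@(p-t))
c=onz(d,[[207,237],[347,237],[342,359],[211,359]],31); print(c.mean(0),R.T@(c.mean(0)-t),np.linalg.norm(c[0]-c[1]),np.linalg.norm(c[1]-c[2]))
E
```

```text
[ 596.76812783 -220.60428655   31.        ] [-29.46831045   0.90729149   0.17691446]
[ 597.48546159 -220.47494456   31.        ] [-29.46768282   1.49196546  -0.25834756]
[ 597.4206768  -219.95568759   31.        ] [-29.46805041   1.20271641  -0.69442062] 51.58504679367149 52.89464004077833
```

Request:
jog_arm --plan '[[4.0,[0,0,1.0],[0,0,0]],[4.0,[0,0,4.5],[0,0,0]],[4.0,[0,0,5.0],[0,0,0]],[4.0,[-1.5,5.7,0],[0,0,0.1134]],[4.0,[-1.5,5.7,0],[0,0,0.1134]],[4.0,[-1.49,5.7,0],[0,0,0.1134]],[4.0,[-1.49,5.7,0],[0,0,0.1134]],[4.0,[-1.49,5.7,0],[0,0,0.1134]],[4.0,[-1.49,5.69,0],[0,0,0.1134]],[4.0,[0,0,0],[0,0,0]],[4.0,[0,0,0],[0,0,0]],[4.0,[0,0,0],[0,0,0]]]'

```text
clock: 7.22
tcp_pos: [506.7, 120.9, 105.9]
ee_rot: [[0.0, 0.977, 0.215], [-0.0, 0.215, -0.977], [-1.0, 0.0, 0.0]]
contact_force: [-0.1, 0.1, -1.6]
gripper_width: 53.0
```

```bash
cat > look.py <<'E'
from h import *
from station import eyes,sensors
import pickle,sys
n,cam=sys.argv[1],sys.argv[2]
d=eyes.snapshot(cam); s=sensors.get_state(); print(s["clock"],s["tcp_pos"].round(2),s["gripper_width"].round(1),s["contact_force"].round(1),s["joint_pos"].round(1)); print(s["ee_rot"].round(4).tolist())
pickle.dump((d,s),open(n+".pkl","wb"))
b=cv2.convertScaleAbs(d["img"],alpha=1.8,beta=20)
if len(sys.argv)>3:
    x0,y0,x1,y1=map(int,sys.argv[3].split(",")); f=min(800/(x1-x0),600/(y1-y0)); b=cv2.resize(b[y0:y1,x0:x1],None,fx=f,fy=f,interpolation=cv2.INTER_CUBIC); print("scale",f)
cv2.imwrite(f"pics/{n}.png",b)
E
python3 look.py w5 wrist
```

```text
Traceback (most recent call last):
  File "look.py", line 5, in <module>
    d=eyes.snapshot(cam); s=sensors.get_state(); print(s["clock"],s["tcp_pos"].round(2),s["gripper_width"].round(1),s["contact_force"].round(1),s["joint_pos"].round(1)); print(s["ee_rot"].round(4).tolist())
                                                                                        ^^^^^^^^^^^^^^^^^^^^^^^^
AttributeError: 'float' object has no attribute 'round'
```

```bash
sed -i 's/s\["gripper_width"\].round(1)/round(s["gripper_width"],1)/' look.py; python3 look.py w5 wrist
```

```text
7.325 [506.59 120.74 105.88] 53.0 [ 0.3  0.1 -1.4] [  1.1  32.9 103.2  -0.   43.8 -11.3]
[[0.0002, 0.9767, 0.2147], [-0.0001, 0.2147, -0.9767], [-1.0, 0.0002, 0.0002]]
```

View pics/w5.png

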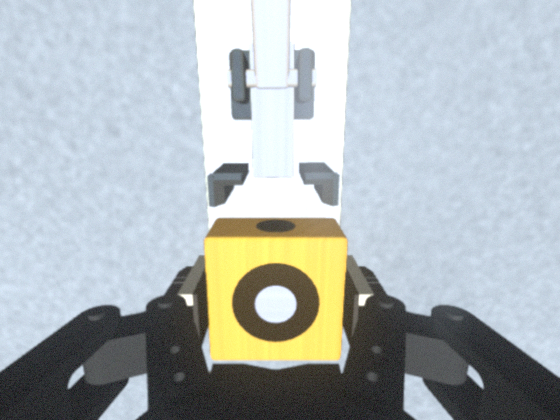

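```bash
python3 - <<'E'
from h import *
from station import sensors,eyes
import pickle
d,s=pickle.load(open("w5.pkl","rb")); R=np.array(s["ee_rot"]);t=np.array(s["tcp_pos"])
for i in range(3):
    eyes.snapshot("top"); print(sensors.get_state()["tcp_pos"].round(2))
cv2.imwrite("pics/w5c.png",cv2.resize(cv2.convertScaleAbs(d["img"],alpha=1.3)[140:230,195:350],None,fx=5,fy=5,interpolation=cv2.INTER_CUBIC))
cv2.imwrite("pics/w5d.png",cv2.resize(cv2.convertScaleAbs(d["img"],alpha=1.5)[205:370,195:360],None,fx=3.6,fy=3.6,interpolation=cv2.INTER_CUBIC))
E
```

```text
[506.5  120.85 105.88]
[506.43 121.   105.88]
[506.32 121.2  105.87]
```

View pics/w5c.png

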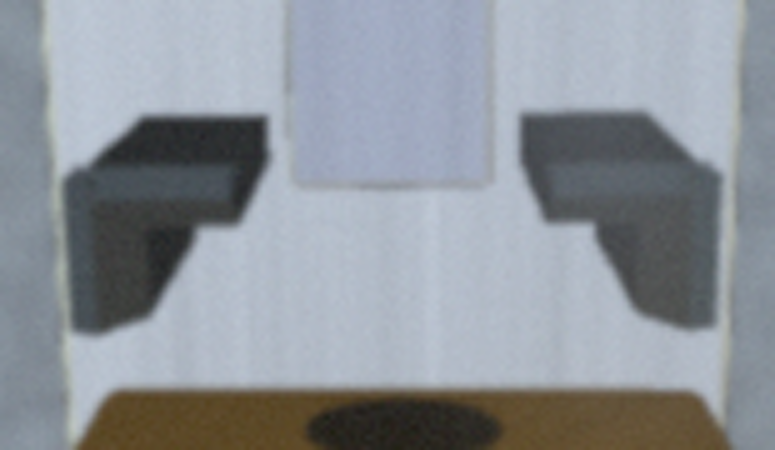

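View pics/w5d.png

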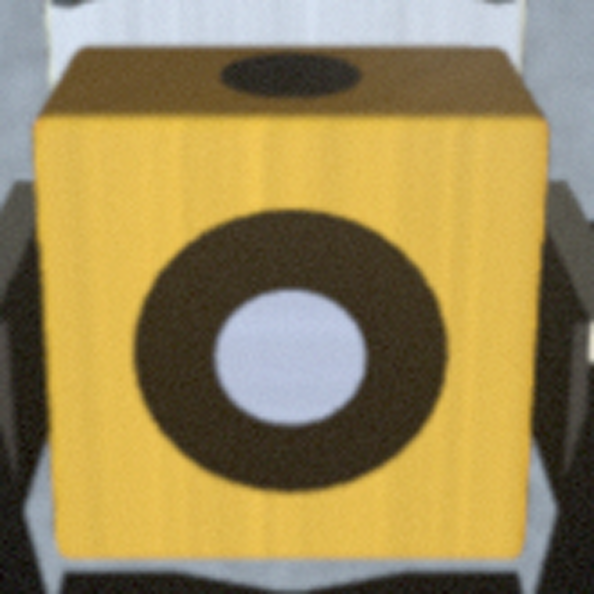

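```bash
python3 - <<'E'
from h import *
import pickle
d,s=pickle.load(open("w5.pkl","rb")); R=np.array(s["ee_rot"]);t=np.array(s["tcp_pos"])
ex=R[:2,1]; ey=-R[:2,2]
loc=lambda p:np.array([(p[:,:2]-t[:2])@ex,(p[:,:2]-t[:2])@ey]).T
f=lambda c,z:onz(d,np.array(c)/5+[195,140]-.4,z)
g=lambda c,z:onz(d,np.array(c)/3.6+[195,205]-.36,z)
k=loc(f([[295,185],[492,185]],72));print("keeper",k,k.mean(0)-[0,36])
pl=loc(f([[52,100],[738,100]],10));print("plate edges",pl,pl.mean(0))
print("bottom far edge",loc(f([[105,390],[695,390]],107.4)))
c=loc(g([[35,116],[547,116],[525,556],[57,556]],135.4));print("top",c,c.mean(0))
print("bore",loc(g([[291,356]],135.4)))
E
```

```text
keeper [[-10.18004588  37.9532147 ]
 [ 11.12423883  37.93617661]] [0.47209648 1.94469566]
plate edges [[-48.703889    39.55709383]
 [ 49.50135036  39.48320879]] [ 0.39873068 39.52015131]
bottom far edge [[-25.30600712  25.46121624]
 [ 27.71551483  25.41165633]]
top [[-24.63099336  26.46847652]
 [ 27.75255182  26.41713143]
 [ 28.10850631 -26.56685227]
 [-25.04522505 -26.4964651 ]] [ 1.54620993 -0.04442735]
bore [[ 1.5412166  -1.15071631]]
```

Request:
jog_arm --plan '[[4.0,[-0.08,0.05,-3.0],[0,0,0]],[4.0,[0,0,0],[0,0,0]],[4.0,[0,0,0],[0,0,0]],[4.0,[0,0,0],[0,0,0]],[4.0,[0,0,-1.0],[0,0,0]],[4.0,[0,0,-1.0],[0,0,0]],[4.0,[0,0,-0.5],[0,0,0]],[4.0,[0,0,-0.5],[0,0,0]]]'

```text
clock: 8.48
tcp_pos: [505.1, 122.6, 45.3]
ee_rot: [[-0.001, 0.976, 0.217], [-0.0, 0.217, -0.976], [-1.0, -0.001, -0.0]]
contact_force: [-0.5, -0.1, -2.5]
gripper_width: 53.1
```

```bash
python3 look.py w6 wrist
```

```text
8.525 [504.8  122.55  44.89] 52.6 [-0.3  0.7 -2.5] [  1.3  39.2 105.1   0.   35.8 -11.2]
[[-0.0013, 0.9762, 0.2169], [-0.0, 0.2169, -0.9762], [-1.0, -0.0013, -0.0003]]
```

View pics/w6.png

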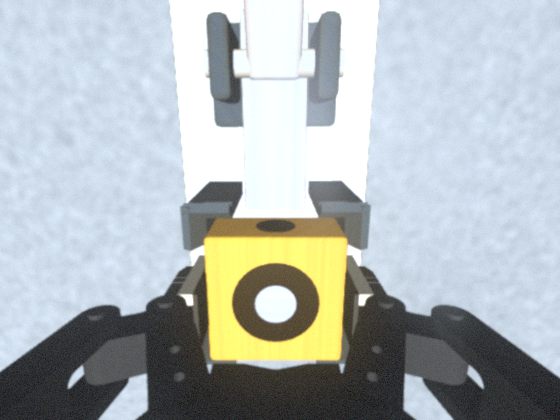

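It's inside the posts with no side force. Going on down.

Request:
jog_arm --plan '[[4.0,[0,0,-0.8],[0,0,0]],[4.0,[0,0,-0.8],[0,0,0]],[4.0,[0,0,-0.8],[0,0,0]],[4.0,[0,0,-0.6],[0,0,0]],[4.0,[0,0,-0.3],[0,0,0]],[4.0,[0,0,-0.2],[0,0,0]],[4.0,[0,0,0],[0,0,0]]]'

```text
clock: 9.4
tcp_pos: [505.3, 122.6, 10.9]
ee_rot: [[-0.0, 0.976, 0.217], [-0.0, 0.217, -0.976], [-1.0, -0.0, -0.0]]
contact_force: [0.1, 0.1, -2.5]
gripper_width: 52.9
```

Still hanging free (-2.5 N is the weight). Small steps to touch down.

Request:
jog_arm --plan '[[4.0,[0,0,-0.1],[0,0,0]],[4.0,[0,0,-0.1],[0,0,0]],[4.0,[0,0,0],[0,0,0]]]'

```text
clock: 9.78
tcp_pos: [505.2, 122.6, 8.9]
ee_rot: [[0.0, 0.976, 0.217], [0.0, 0.217, -0.976], [-1.0, 0.0, -0.0]]
contact_force: [-0.4, -0.6, -2.9]
gripper_width: 52.9
```

Request:
jog_arm --plan '[[4.0,[0,0,-0.1],[0,0,0]],[4.0,[0,0,0],[0,0,0]]]'

```text
clock: 10.02
tcp_pos: [505.3, 122.6, 8.5]
ee_rot: [[0.0, 0.976, 0.217], [0.0, 0.217, -0.976], [-1.0, 0.0, 0.0]]
contact_force: [0.3, -0.1, 4.0]
gripper_width: 52.6
```

Contact (+4 N) at TCP z 8.5, just the seated height predicted. Release and rise.

Request:
jog_arm --plan '[[5.8,[0,0,0],[0,0,0]],[7.0,[0,0,0],[0,0,0]],[7.0,[0,0,0],[0,0,0]],[7.0,[0,0,2.0],[0,0,0]],[7.5,[0,0,4.0],[0,0,0]],[8.5,[0,0,5.5],[0,0,0]],[8.5,[0,0,0],[0,0,0]]]'

```text
clock: 10.9
tcp_pos: [508.2, 122.8, 126.7]
ee_rot: [[0.009, 0.976, 0.217], [0.0, 0.217, -0.976], [-1.0, 0.009, 0.002]]
contact_force: [-0.6, -0.8, 0.1]
gripper_width: 85.2
```

```bash
python3 look.py w7 wrist 170,90,390,300
```

```text
10.95 [506.56 122.68 124.72] 85.2 [ 0.4 -0.4  0.4] [  1.3  31.  102.6  -0.   46.1 -11.2]
[[0.0048, 0.9761, 0.2172], [0.0001, 0.2172, -0.9761], [-1.0, 0.0047, 0.0009]]
scale 2.857142857142857
```

View pics/w7.png

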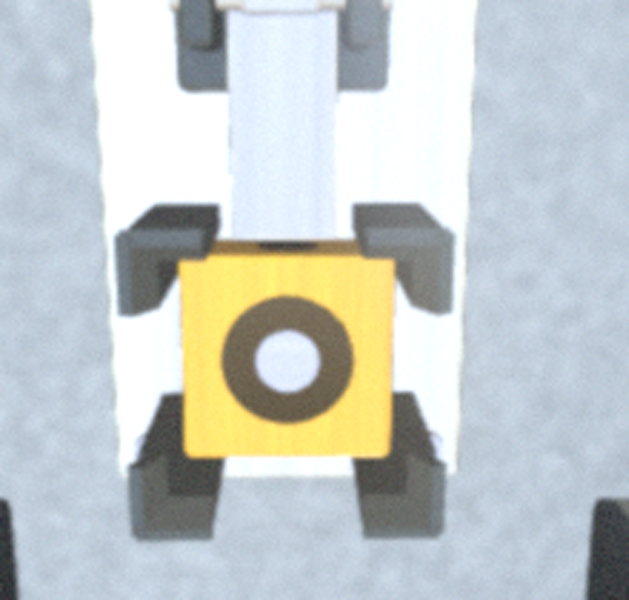

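The body sits square and down between the posts. Next the spacer.

Request:
jog_arm --plan '[[8.5,[2.52,-5.6,0],[0,0,-0.013]],[8.5,[2.52,-5.6,0],[0,0,-0.013]],[8.5,[2.52,-5.6,0],[0,0,-0.013]],[8.5,[2.51,-5.6,0],[0,0,-0.014]],[8.5,[0,0,0],[0,0,0]],[8.5,[0,0,0],[0,0,0]]]'

```text
clock: 11.7
tcp_pos: [604.1, -100.9, 120.9]
ee_rot: [[-0.004, 0.986, 0.164], [0.002, 0.164, -0.986], [-1.0, -0.004, -0.003]]
contact_force: [-0.5, 1.0, 1.2]
gripper_width: 85.1
```

```bash
python3 look.py w8 wrist 170,110,390,290
```

```text
11.75 [ 604.06 -100.06  121.26] 84.8 [ 0.   1.1 -0. ] [-19.9  37.   89.    0.   54.3 -29.4]
[[-0.0042, 0.9862, 0.1655], [0.0019, 0.1655, -0.9862], [-1.0, -0.0038, -0.0025]]
scale 3.3333333333333335
```

View pics/w8.png

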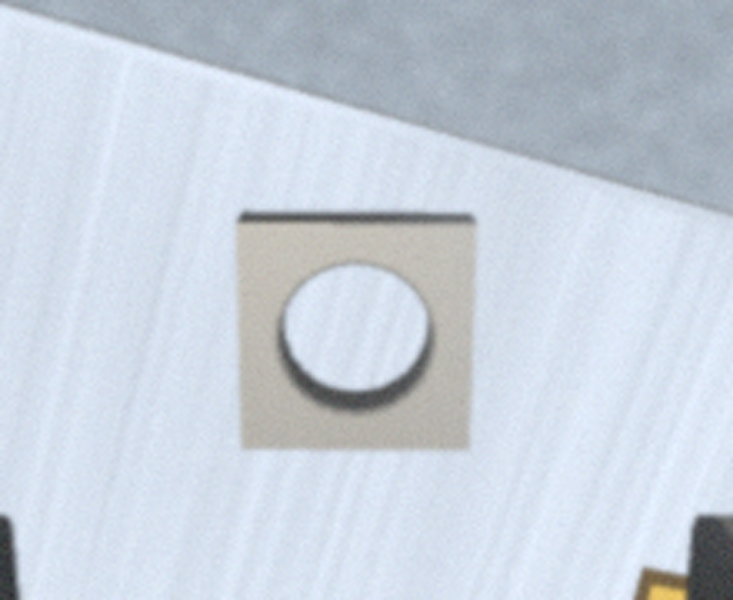

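The spacer is at crop (356,334), nearly square to the jaws, hole included.

```bash
python3 - <<'E'
from h import *
import pickle
d,s=pickle.load(open("w8.pkl","rb")); R=np.array(s["ee_rot"]);t=np.array(s["tcp_pos"])
c=onz(d,np.array([[237,220],[476,220],[469,449],[243,449]])/3.3333+[170,110]-.35,19)[:,:2]
print(c.mean(0),[np.linalg.norm(c[i]-c[(i+1)%4]) for i in range(4)])
for i in range(4): v=c[(i+1)%4]-c[i];print(round(np.degrees(np.arctan2(v[1],v[0])),2),end=' ')
print(np.degrees(np.arctan2(R[1,1],R[0,1])))
E
```

```text
[ 606.05000062 -100.51733505] [np.float64(53.34835743942662), np.float64(54.50520299214718), np.float64(53.383129600509626), np.float64(54.54885181643272)]
9.44 -80.64 -170.52 99.32 9.52418402865805
```

Request:
jog_arm --plan '[[8.5,[0,0.07,-5.0],[0,0,0]],[8.5,[0,0,-4.0],[0,0,0]],[8.5,[0,0,-2.5],[0,0,0]],[8.5,[0,0,-0.9],[0,0,0]],[8.5,[0,0,0],[0,0,0]],[6.0,[0,0,0],[0,0,0]],[4.8,[0,0,0],[0,0,0]],[4.8,[0,0,0],[0,0,0]],[4.8,[0,0,0],[0,0,0]],[4.8,[0,0,0],[0,0,0]]]' --newtons 40

```text
clock: 13.0
tcp_pos: [606.8, -101.0, 0.5]
ee_rot: [[0.002, 0.986, 0.165], [-0.001, 0.165, -0.986], [-1.0, 0.002, 0.001]]
contact_force: [0.0, 1.7, 6.7]
gripper_width: 52.9
```

```bash
python3 look.py w9 wrist 150,190,400,380
```

```text
13.05 [ 6.0685e+02 -1.0096e+02  4.6000e-01] 52.9 [-1.3  0.2  6.8] [-19.8  47.5  91.5   0.   40.8 -29.4]
[[0.0023, 0.9863, 0.165], [-0.0007, 0.165, -0.9863], [-1.0, 0.0022, 0.001]]
scale 3.1578947368421053
```

View pics/w9.png

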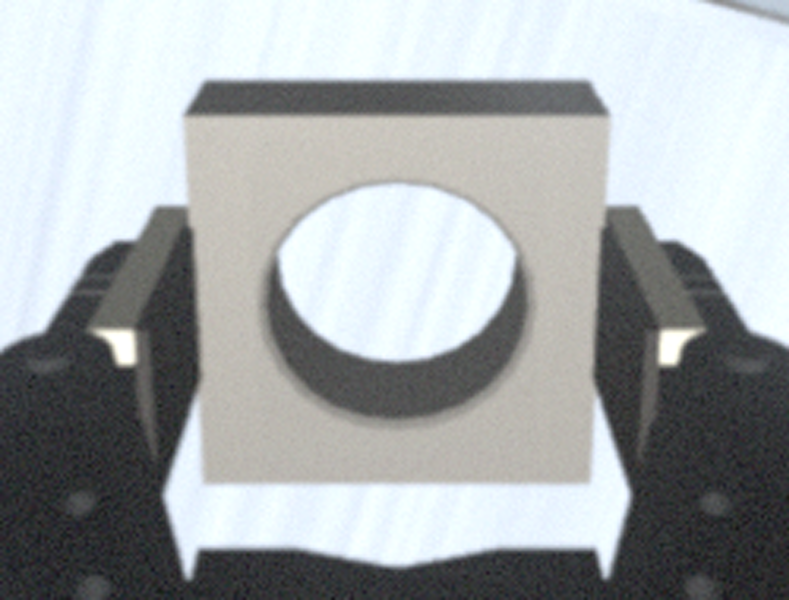

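```bash
python3 - <<'E'
from h import *
import pickle
d,s=pickle.load(open("w9.pkl","rb")); R=np.array(s["ee_rot"]);t=np.array(s["tcp_pos"])
c=onz(d,np.array([[186,114],[608,114],[590,483],[203,483]])/3.158+[150,190]-.35,19)
print([np.linalg.norm(c[i]-c[(i+1)%4]) for i in range(4)])
for p in c: print(R.T@(p-t))
print(R.T@(c.mean(0)-t))
d,s=pickle.load(open("w6.pkl","rb")); R=np.array(s["ee_rot"]);t=np.array(s["tcp_pos"]) # body when held, for comparison
c=onz(d,[[205,237],[347,237],[342,360],[210,360]],t[2]+29.5); print("body",R.T@(c.mean(0)-t))
E
```

```text
[np.float64(53.32645089084891), np.float64(54.17757104866826), np.float64(54.0350894188866), np.float64(54.11639571872066)]
[-18.62121728 -25.24481656 -27.29179639]
[-18.50356715  28.0814315  -27.20353349]
[-18.44675449  28.32724709  26.97345011]
[-18.56603154 -25.7075001   26.82259323]
[-18.53439261   1.36409049  -0.17482163]
body [-29.50272639   1.92948583   0.54475011]
```

Request:
jog_arm --plan '[[4.8,[0,0,1.0],[0,0,0]],[4.8,[0,0,4.5],[0,0,0]],[4.8,[0,0,4.5],[0,0,0]],[4.8,[-2.52,5.58,0],[0,0,0.013]],[4.8,[-2.52,5.58,0],[0,0,0.013]],[4.8,[-2.52,5.58,0],[0,0,0.013]],[4.8,[-2.51,5.59,0],[0,0,0.014]],[4.8,[0,0,0],[0,0,0]],[4.8,[0,0,0],[0,0,0]],[4.8,[0,0,-2.0],[0,0,0]],[4.8,[0,0,0],[0,0,0]],[4.8,[0,0,0],[0,0,0]]]'

```text
clock: 14.55
tcp_pos: [506.1, 121.5, 79.2]
ee_rot: [[0.001, 0.977, 0.215], [-0.0, 0.215, -0.977], [-1.0, 0.001, 0.0]]
contact_force: [-0.7, 0.7, -0.0]
gripper_width: 53.2
```

```bash
python3 look.py w10 wrist 150,160,400,380
```

```text
14.6 [506.11 121.74  79.34] 52.5 [ 0.1 -0.5 -0.6] [  1.2  35.6 104.2  -0.   40.2 -11.2]
[[0.0011, 0.9765, 0.2156], [-0.0, 0.2156, -0.9765], [-1.0, 0.0011, 0.0002]]
scale 2.727272727272727
```

View pics/w10.png

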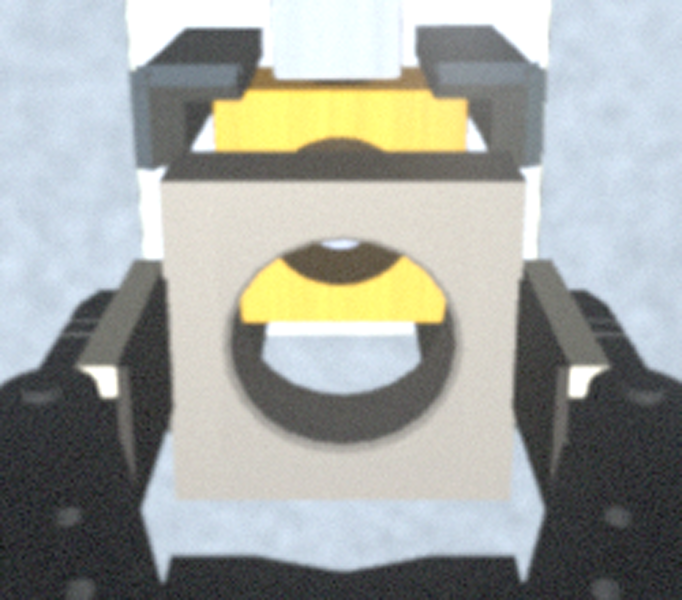

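Spacer held level and lined up over the body. Lowering.

Request:
jog_arm --plan '[[4.8,[0,0,0],[0,0,0]],[4.8,[0,0,0],[0,0,0]],[4.8,[0,0,-1.0],[0,0,0]],[4.8,[0,0,-0.8],[0,0,0]],[4.8,[0,0,-0.8],[0,0,0]],[4.8,[0,0,-0.8],[0,0,0]],[4.8,[0,0,-0.5],[0,0,0]],[4.8,[0,0,-0.1],[0,0,0]],[4.8,[0,0,0],[0,0,0]]]'

```text
clock: 15.72
tcp_pos: [505.3, 122.6, 38.9]
ee_rot: [[0.0, 0.976, 0.217], [0.0, 0.217, -0.976], [-1.0, 0.0, 0.0]]
contact_force: [0.1, -0.3, -0.3]
gripper_width: 53.0
```

Request:
jog_arm --plan '[[4.8,[0,0,-0.1],[0,0,0]],[4.8,[0,0,-0.1],[0,0,0]],[4.8,[0,0,0],[0,0,0]]]'

```text
clock: 16.1
tcp_pos: [505.3, 122.6, 37.0]
ee_rot: [[0.0, 0.976, 0.217], [-0.0, 0.217, -0.976], [-1.0, 0.0, 0.0]]
contact_force: [-0.1, 0.7, -0.3]
gripper_width: 52.8
```

Request:
jog_arm --plan '[[4.8,[0,0,-0.1],[0,0,0]],[4.8,[0,0,-0.05],[0,0,0]],[4.8,[0,0,0],[0,0,0]]]'

```text
clock: 16.48
tcp_pos: [505.2, 122.6, 35.5]
ee_rot: [[0.0, 0.976, 0.217], [0.0, 0.217, -0.976], [-1.0, 0.0, -0.0]]
contact_force: [0.0, 0.3, 0.8]
gripper_width: 52.9
```

Request:
jog_arm --plan '[[4.8,[0,0,-0.06],[0,0,0]],[4.8,[0,0,0],[0,0,0]]]'

```text
clock: 16.73
tcp_pos: [505.2, 122.6, 35.5]
ee_rot: [[0.0, 0.976, 0.217], [-0.0, 0.217, -0.976], [-1.0, 0.0, 0.0]]
contact_force: [-0.8, -0.2, 5.7]
gripper_width: 53.0
```

Seated on the body (5.7 N at z 35.5 as predicted). Release, rise, and look.

Request:
jog_arm --plan '[[5.8,[0,0,0],[0,0,0]],[7.0,[0,0,0],[0,0,0]],[7.0,[0,0,0],[0,0,0]],[7.0,[0,0,2.5],[0,0,0]],[8.0,[0,0,4.5],[0,0,0]],[8.5,[0,0,2.0],[0,0,0]],[8.5,[0,0,0],[0,0,0]]]'

```text
clock: 17.6
tcp_pos: [506.4, 122.6, 126.2]
ee_rot: [[0.004, 0.976, 0.217], [0.0, 0.217, -0.976], [-1.0, 0.004, 0.001]]
contact_force: [-0.3, -0.1, -0.9]
gripper_width: 85.1
```

```bash
python3 look.py w11 wrist 170,90,390,300
```

```text
17.65 [505.37 122.6  125.05] 85.0 [ 0.3  0.3 -0. ] [  1.3  31.  102.6  -0.   46.3 -11.2]
[[0.0011, 0.9761, 0.2171], [0.0, 0.2171, -0.9761], [-1.0, 0.0011, 0.0002]]
scale 2.857142857142857
```

View pics/w11.png

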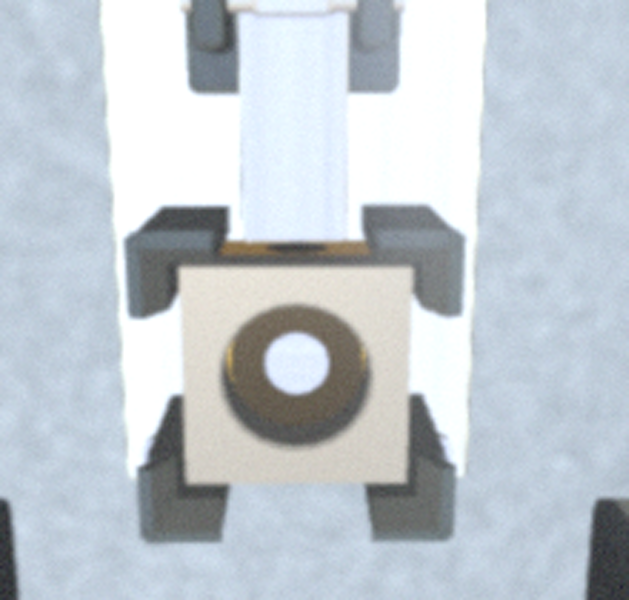

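Spacer is square and level on the body. Now the disc: look from above it first.

Request:
jog_arm --plan '[[8.5,[0.82,-5.49,0],[0,0,0]],[8.5,[0.82,-5.49,0],[0,0,0]],[8.5,[0.82,-5.49,0],[0,0,0]],[8.5,[0.82,-5.49,0],[0,0,0]],[8.5,[0.82,-5.49,0],[0,0,0]],[8.5,[0.82,-5.49,0],[0,0,0]],[8.5,[0.82,-5.49,0],[0,0,0]],[8.5,[0.81,-5.48,0],[0,0,0]],[8.5,[0,0,0],[0,0,0]],[8.5,[0,0,0],[0,0,0]],[8.5,[0,0,0],[0,0,0]]]'

```text
clock: 19.02
tcp_pos: [570.0, -314.5, 123.7]
ee_rot: [[-0.002, 0.976, 0.218], [0.002, 0.218, -0.976], [-1.0, -0.002, -0.003]]
contact_force: [-0.2, -0.0, -0.3]
gripper_width: 85.1
```

```bash
python3 look.py w12 wrist 170,110,390,290
```

```text
19.075 [ 570.3  -314.58  124.12] 84.9 [-0.3 -0.5  0.9] [-38.7  39.2  83.    0.   57.9 -51.3]
[[-0.0016, 0.9758, 0.2187], [0.0015, 0.2187, -0.9758], [-1.0, -0.0013, -0.0018]]
scale 3.3333333333333335
```

View pics/w12.png

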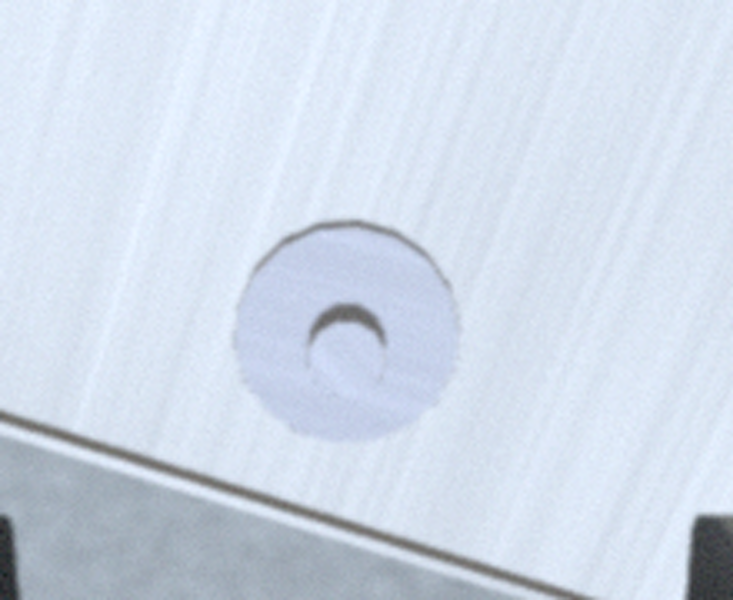

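Disc rim spans crop x 234–460, y 226–440; spigot top at (346,358).

```bash
python3 - <<'E'
from h import *
import pickle
d,s=pickle.load(open("w12.pkl","rb")); R=np.array(s["ee_rot"]);t=np.array(s["tcp_pos"])
f=lambda c,z:onz(d,np.array(c)/3.3333+[170,110]-.35,z)
a=f([[234,333],[460,333],[347,228],[347,441]],13);print(a.round(1),np.linalg.norm(a[0]-a[1]),np.linalg.norm(a[2]-a[3]))
c=np.array([(a[0]+a[1])/2,(a[2]+a[3])/2]); 
for p in c: print(p, R.T@(p-t))
b=f([[306,358],[386,358],[346,319],[346,396]],31);print("spig",b.mean(0),np.linalg.norm(b[0]-b[1]),R.T@(b.mean(0)-t))
E
```

```text
[[ 544.1 -321.6   13. ]
 [ 596.5 -309.9   13. ]
 [ 564.9 -291.2   13. ]
 [ 576.2 -342.4   13. ]] 53.711124026231666 52.53122868124869
[ 570.31793199 -315.76741311   13.        ] [ 1.11122066e+02 -1.01195820e-01  1.36393255e+00]
[ 570.55045571 -316.80233574   13.        ] [ 1.11120125e+02 -1.00589757e-01  2.42465305e+00]
spig [ 570.38928589 -316.63096649   31.        ] 17.797147341530433 [93.12069201 -0.24327779  2.18925991]
```

Request:
jog_arm --plan '[[6.0,[-0.06,-0.01,-5.0],[0,0,0]],[5.0,[0,0,-3.5],[0,0,0]],[4.0,[0,0,-1.8],[0,0,0]],[4.0,[0,0,-0.9],[0,0,0]],[4.0,[0,0,0],[0,0,0]],[4.0,[0,0,0],[0,0,0]]]' --newtons 60

```text
clock: 19.82
tcp_pos: [571.0, -317.2, 14.2]
ee_rot: [[0.002, 0.976, 0.217], [-0.002, 0.217, -0.976], [-1.0, 0.002, 0.002]]
contact_force: [0.3, -0.8, -0.3]
gripper_width: 39.6
```

```bash
python3 look.py w13 wrist 150,190,400,380; python3 look.py s13 scene 140,140,280,245
```

```text
19.875 [ 570.98 -317.26   14.2 ] 39.8 [ 0.7  0.3 -0.4] [-38.8  48.1  85.5  -0.   46.3 -51.4]
[[0.002, 0.9761, 0.2171], [-0.0017, 0.2172, -0.9761], [-1.0, 0.0016, 0.0021]]
scale 3.1578947368421053
19.925 [ 570.87 -317.22   14.14] 39.8 [-0.1 -0.8 -0.3] [-38.8  48.1  85.5   0.   46.3 -51.4]
[[0.0019, 0.9762, 0.217], [-0.0015, 0.217, -0.9762], [-1.0, 0.0015, 0.0019]]
scale 5.714285714285714
```

View pics/w13.png

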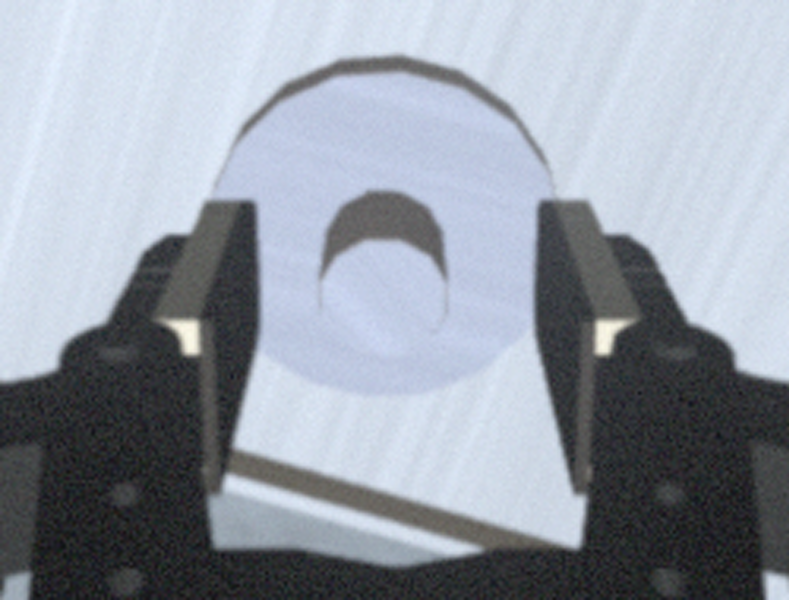

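View pics/s13.png

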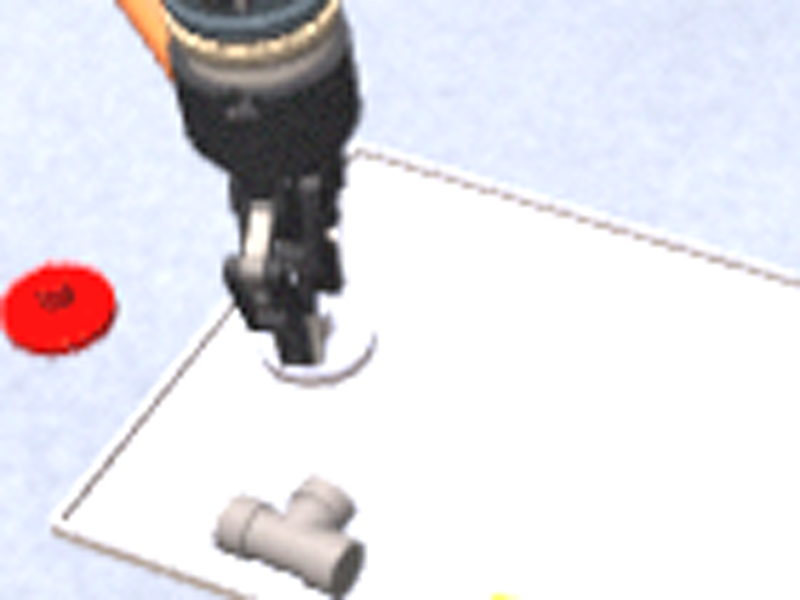

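Request:
jog_arm --plan '[[4.0,[-0.04,0.02,-0.2],[0,0,0]],[4.0,[0,0,0],[0,0,0]],[2.5,[0,0,0],[0,0,0]],[1.2,[0,0,0],[0,0,0]],[1.2,[0,0,0],[0,0,0]],[1.2,[0,0,0],[0,0,0]],[1.2,[0,0,0],[0,0,0]]]' --newtons 60

```text
clock: 20.8
tcp_pos: [569.7, -316.4, 11.0]
ee_rot: [[0.0, 0.976, 0.217], [-0.0, 0.217, -0.976], [-1.0, 0.0, 0.0]]
contact_force: [-0.3, 0.7, 3.4]
gripper_width: 15.2
```

```bash
python3 look.py w14 wrist 150,190,400,380
```

```text
20.85 [ 569.76 -316.48   11.06] 15.2 [-1.3  0.7  4.1] [-38.9  48.3  85.6   0.   46.1 -51.4]
[[0.0001, 0.9762, 0.217], [-0.0001, 0.217, -0.9762], [-1.0, 0.0001, 0.0001]]
scale 3.1578947368421053
```

View pics/w14.png

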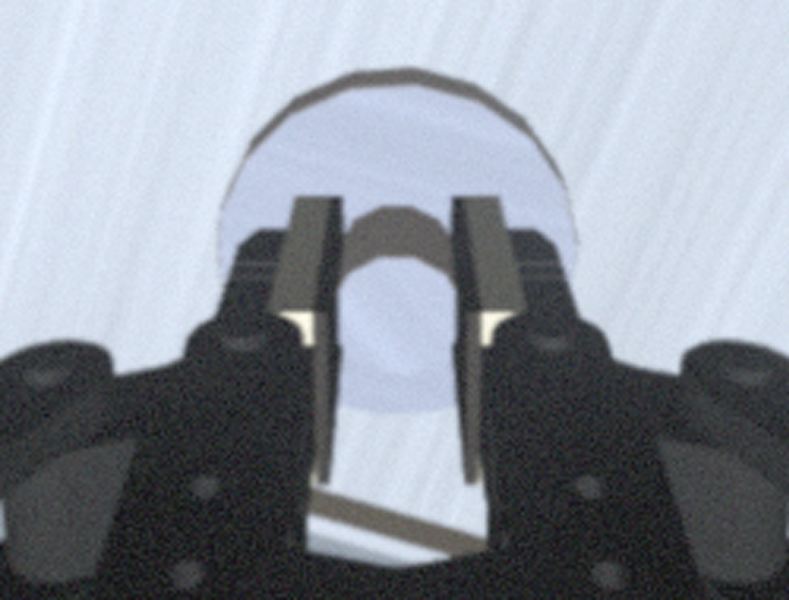

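```bash
python3 - <<'E'
from h import *
import pickle
d,s=pickle.load(open("w14.pkl","rb")); R=np.array(s["ee_rot"]);t=np.array(s["tcp_pos"])
f=lambda c,z:onz(d,np.array(c)/3.158+[150,190]-.35,z)
a=f([[396,412],[398,86],[218,245],[578,240]],13); print([(R.T@(p-t)).round(1) for p in a],R.T@(a[:2].mean(0)-t))
E
```

```text
[array([-1.9,  1.3, 26.7]), array([ -1.9,   1.6, -25.9]), array([ -1.9, -25. ,  -1.4]), array([-1.9, 28.2, -2.2])] [-1.94224784  1.45431689  0.38735137]
```

Request:
jog_arm --plan '[[1.2,[0,0,0.5],[0,0,0]],[1.2,[0,0,1.5],[0,0,0]],[1.2,[0,0,4.0],[0,0,0]],[1.2,[0,0,4.4],[0,0,0]],[1.2,[0,0,0],[0,0,0]]]'

```text
clock: 21.48
tcp_pos: [572.4, -318.5, 119.8]
ee_rot: [[0.008, 0.976, 0.217], [-0.006, 0.217, -0.976], [-1.0, 0.006, 0.008]]
contact_force: [0.1, -0.5, -1.3]
gripper_width: 15.6
```

Request:
jog_arm --plan '[[1.2,[-0.72,4.88,0],[0,0,0]],[1.2,[-0.72,4.88,0],[0,0,0]],[1.2,[-0.72,4.88,0],[0,0,0]],[1.2,[-0.72,4.88,0],[0,0,0]],[1.2,[-0.72,4.88,0],[0,0,0]],[1.2,[-0.72,4.88,0],[0,0,0]],[1.2,[-0.71,4.88,0],[0,0,0]],[1.2,[-0.71,4.87,0],[0,0,0]],[1.2,[-0.71,4.87,0],[0,0,0]],[1.2,[0,0,0],[0,0,0]],[1.2,[0,0,-1.5],[0,0,0]],[1.2,[0,0,0],[0,0,0]]]'

```text
clock: 22.98
tcp_pos: [504.2, 121.4, 98.1]
ee_rot: [[-0.004, 0.977, 0.215], [-0.0, 0.215, -0.977], [-1.0, -0.004, -0.001]]
contact_force: [0.5, -0.7, -1.3]
gripper_width: 15.6
```

```bash
python3 look.py w15 wrist 150,150,400,380; python3 look.py s15 scene 325,140,465,245
```

```text
23.025 [504.68 121.35  98.63] 15.5 [-0.3 -0.2 -1.4] [  1.2  33.6 103.6  -0.   42.9 -11.2]
[[-0.0026, 0.9766, 0.2151], [-0.0002, 0.2151, -0.9766], [-1.0, -0.0026, -0.0004]]
scale 2.608695652173913
23.075 [505.11 121.38  99.06] 15.4 [ 0.9  0.3 -0.7] [  1.2  33.6 103.6  -0.   42.9 -11.2]
[[-0.0015, 0.9766, 0.2151], [-0.0001, 0.2151, -0.9766], [-1.0, -0.0015, -0.0002]]
scale 5.714285714285714
```

View pics/w15.png

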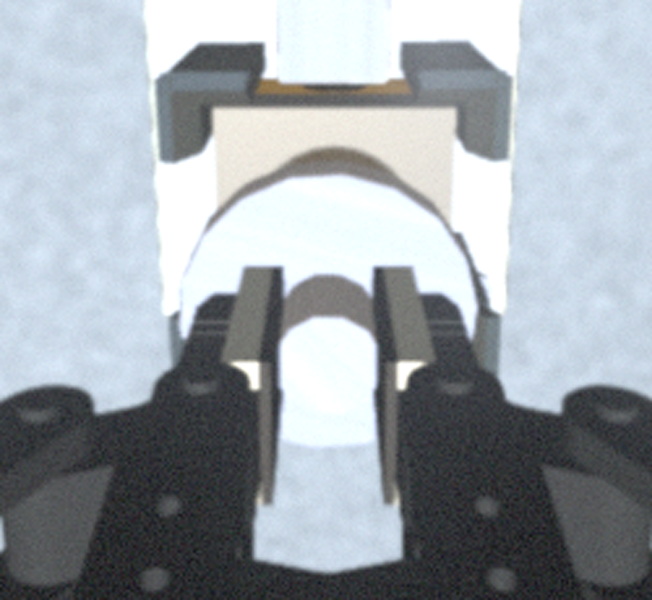

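View pics/s15.png

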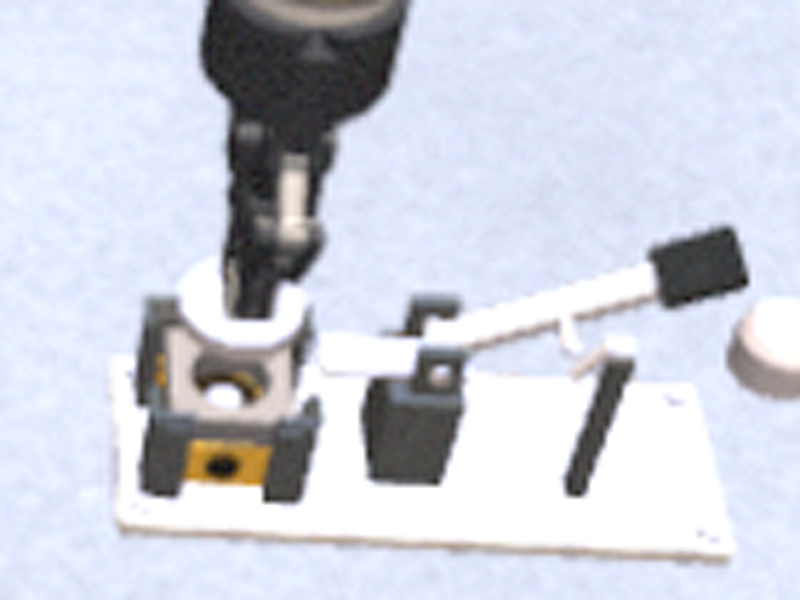

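Disc held level over the pocket. Lowering.

Request:
jog_arm --plan '[[1.2,[0,0,0],[0,0,0]],[1.2,[0,0,0],[0,0,0]],[1.2,[0,0,-0.8],[0,0,0]],[1.2,[0,0,-0.8],[0,0,0]],[1.2,[0,0,-0.6],[0,0,0]],[1.2,[0,0,-0.6],[0,0,0]],[1.2,[0,0,-0.4],[0,0,0]],[1.2,[0,0,-0.3],[0,0,0]],[1.2,[0,0,0],[0,0,0]]]'

```text
clock: 24.2
tcp_pos: [505.1, 122.6, 64.6]
ee_rot: [[-0.0, 0.976, 0.217], [0.0, 0.217, -0.976], [-1.0, -0.0, -0.0]]
contact_force: [0.0, -0.5, -2.3]
gripper_width: 15.2
```

Request:
jog_arm --plan '[[1.2,[0,0,-0.1],[0,0,0]],[1.2,[0,0,-0.1],[0,0,0]],[1.2,[0,0,0],[0,0,0]]]'

```text
clock: 24.58
tcp_pos: [505.3, 122.6, 62.9]
ee_rot: [[0.0, 0.976, 0.217], [-0.0, 0.217, -0.976], [-1.0, 0.0, 0.0]]
contact_force: [0.6, -0.7, -2.8]
gripper_width: 15.6
```

Request:
jog_arm --plan '[[1.2,[0,0,-0.1],[0,0,0]],[1.2,[0,0,0],[0,0,0]]]'

```text
clock: 24.82
tcp_pos: [505.3, 122.6, 62.0]
ee_rot: [[0.0, 0.976, 0.217], [-0.0, 0.217, -0.976], [-1.0, 0.0, 0.0]]
contact_force: [-0.0, -0.1, 0.9]
gripper_width: 15.3
```

Request:
jog_arm --plan '[[1.2,[0,0,-0.05],[0,0,0]],[1.2,[0,0,0],[0,0,0]]]'

```text
clock: 25.08
tcp_pos: [505.3, 122.6, 62.0]
ee_rot: [[0.001, 0.976, 0.217], [-0.0, 0.217, -0.976], [-1.0, 0.001, 0.0]]
contact_force: [-1.1, 0.0, 5.1]
gripper_width: 15.1
```

Seated at z 62.0 as predicted (5 N). Release and look.

Request:
jog_arm --plan '[[2.4,[0,0,0],[0,0,0]],[4.0,[0,0,0],[0,0,0]],[5.0,[0,0,0],[0,0,0]],[5.0,[0,0,2.5],[0,0,0]],[5.0,[0,0,4.5],[0,0,0]],[6.0,[0,0,3.0],[0,0,0]],[7.0,[0,0,0],[0,0,0]],[7.0,[0,0,0],[0,0,0]]]'

```text
clock: 26.08
tcp_pos: [504.5, 122.5, 160.6]
ee_rot: [[-0.001, 0.976, 0.217], [-0.0, 0.217, -0.976], [-1.0, -0.001, -0.0]]
contact_force: [0.7, 1.0, -0.3]
gripper_width: 70.2
```

```bash
python3 look.py w16 wrist 150,60,400,260; python3 look.py s16 scene 325,140,485,260
```

```text
26.125 [504.19 122.54 160.17] 70.1 [-0.4 -0.2  0.2] [  1.3  27.7 101.    0.   51.4 -11.2]
[[-0.0026, 0.9762, 0.217], [-0.0001, 0.217, -0.9762], [-1.0, -0.0026, -0.0005]]
scale 3.0
26.175 [504.15 122.54 159.96] 70.2 [-0.1 -0.1 -1.6] [  1.3  27.8 101.    0.   51.4 -11.2]
[[-0.0031, 0.9762, 0.217], [-0.0, 0.217, -0.9762], [-1.0, -0.003, -0.0006]]
scale 5.0
```

View pics/w16.png

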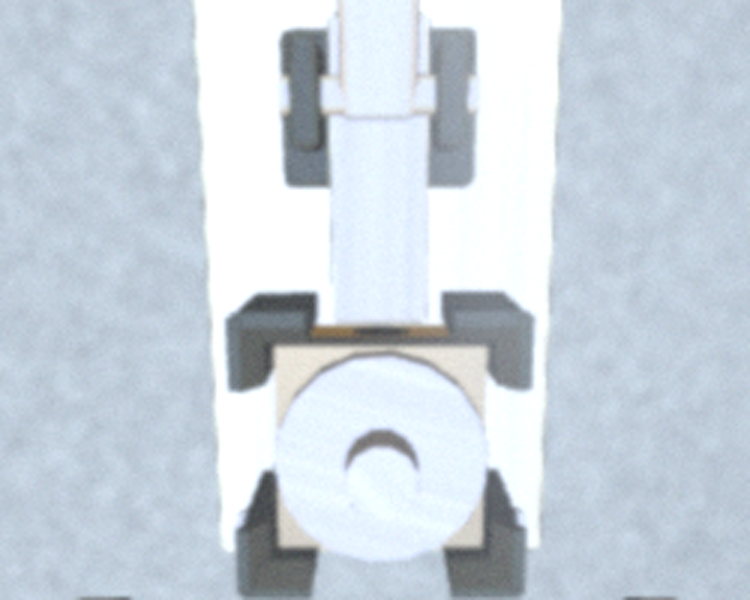

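View pics/s16.png

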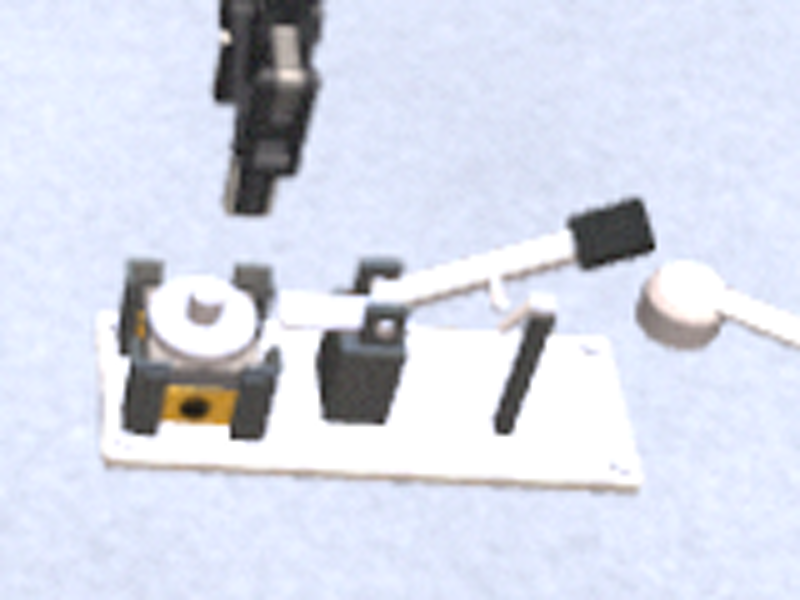

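Disc is centred, level and clear of the keeper. Next the lever: shut the fingers and go over the pad.

Request:
jog_arm --plan '[[3.0,[0,0,1.5],[0,0,0]],[0,[-1.03,4.66,0],[0,0,0]],[0,[-1.03,4.66,0],[0,0,0]],[0,[-1.04,4.66,0],[0,0,0]],[0,[-1.04,4.67,0],[0,0,0]],[0,[0,0,0],[0,0,0]],[0,[0,0,0],[0,0,0]],[0,[0,0,0],[0,0,0]]]'

```text
clock: 27.18
tcp_pos: [464.2, 307.9, 176.3]
ee_rot: [[-0.0, 0.976, 0.216], [-0.0, 0.216, -0.976], [-1.0, -0.0, 0.0]]
contact_force: [-0.3, 0.3, -0.6]
gripper_width: -0.2
```

```bash
python3 look.py w17 wrist 130,120,430,345; python3 look.py s17 scene 325,100,485,220
```

```text
27.225 [464.24 307.9  176.33] -0.0 [ 0.3 -0.8 -0.7] [22.1 28.9 94.9 -0.  56.3  9.6]
[[-0.0002, 0.9765, 0.2153], [-0.0003, 0.2153, -0.9765], [-1.0, -0.0003, 0.0003]]
scale 2.6666666666666665
27.275 [464.25 307.95 176.36] -0.0 [-0.4 -0.5 -1. ] [22.1 28.9 94.9 -0.  56.3  9.6]
[[-0.0002, 0.9766, 0.2152], [-0.0002, 0.2152, -0.9766], [-1.0, -0.0003, 0.0002]]
scale 5.0
```

View pics/w17.png

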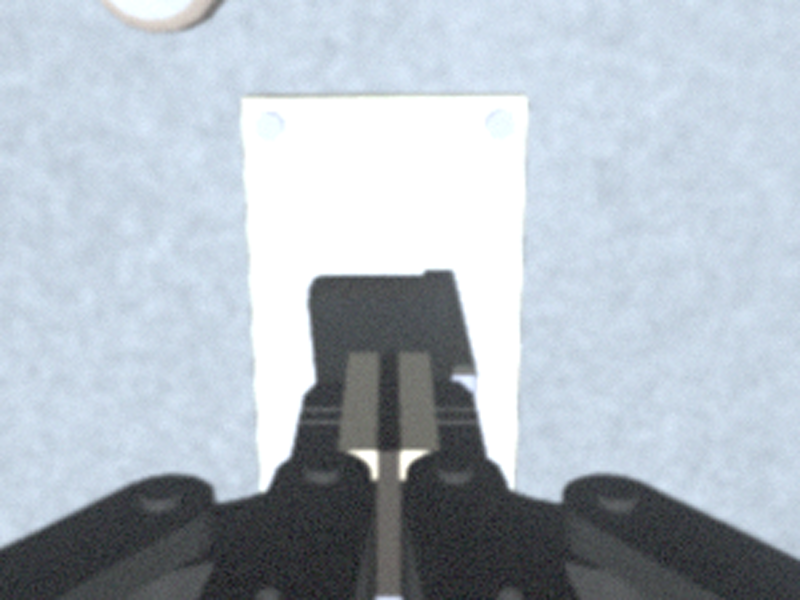

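View pics/s17.png

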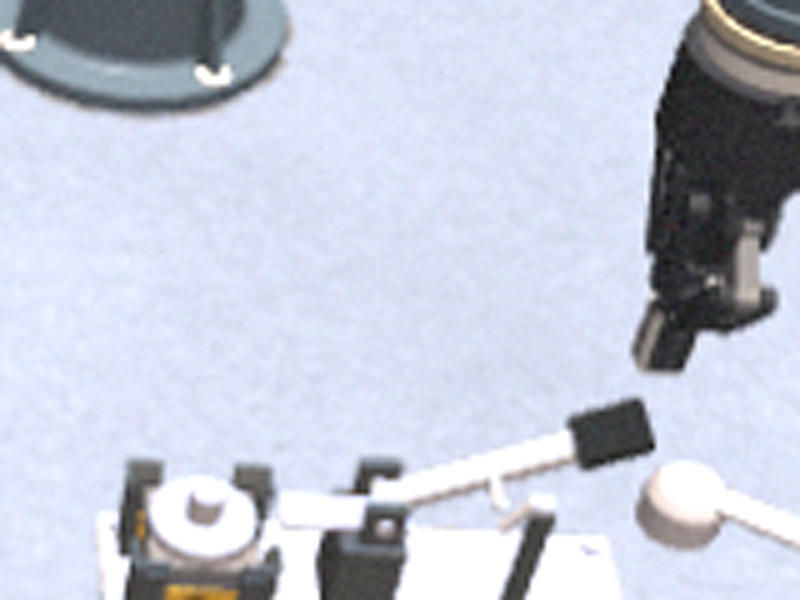

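Request:
jog_arm --plan '[[0,[-0.09,0.39,-3.0],[0,0,0]],[0,[0,0,-0.8],[0,0,0]],[0,[0,0,-0.8],[0,0,0]],[0,[0,0,-0.8],[0,0,0]],[0,[0,0,-0.8],[0,0,0]],[0,[0,0,-0.8],[0,0,0]],[0,[0,0,-0.8],[0,0,0]],[0,[0,0,0],[0,0,0]]]'

```text
clock: 28.28
tcp_pos: [463.4, 313.5, 98.1]
ee_rot: [[0.001, 0.976, 0.217], [0.001, 0.217, -0.976], [-1.0, 0.001, -0.001]]
contact_force: [-0.1, 3.0, 4.4]
gripper_width: -0.4
```

```bash
python3 look.py s18 scene 325,120,485,240
```

```text
28.325 [463.37 313.43  98.29] 0.0 [-0.   2.8  6. ] [22.6 35.7 97.9  0.  46.3 10.1]
[[0.001, 0.9762, 0.217], [0.0008, 0.217, -0.9762], [-1.0, 0.0011, -0.0005]]
scale 5.0
```

View pics/s18.png

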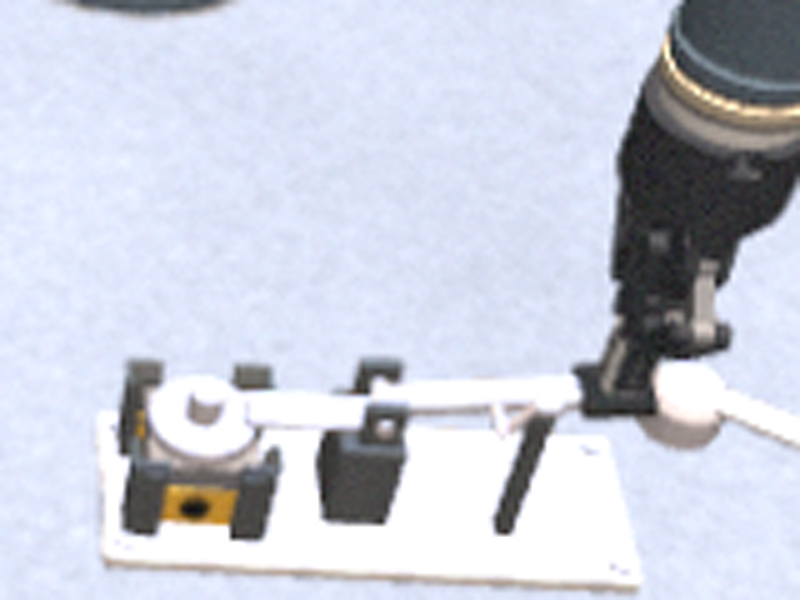

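The lever is going down, the keeper sliding over the disc rim at 6 N. On down in small steps.

Request:
jog_arm --plan '[[0,[0,0,-0.5],[0,0,0]],[0,[0,0,-0.5],[0,0,0]],[0,[0,0,-0.4],[0,0,0]],[0,[0,0,0],[0,0,0]]]'

```text
clock: 28.82
tcp_pos: [462.1, 312.1, 83.5]
ee_rot: [[-0.002, 0.976, 0.218], [-0.002, 0.218, -0.976], [-1.0, -0.003, 0.002]]
contact_force: [0.0, -0.0, 0.6]
gripper_width: 0.1
```

Request:
jog_arm --plan '[[0,[0,0,-0.2],[0,0,0]],[0,[0,0,-0.2],[0,0,0]],[0,[0,0,0],[0,0,0]]]'

```text
clock: 29.2
tcp_pos: [462.1, 312.3, 80.2]
ee_rot: [[-0.002, 0.976, 0.217], [-0.001, 0.217, -0.976], [-1.0, -0.002, 0.001]]
contact_force: [-1.7, -1.2, 5.1]
gripper_width: -0.1
```

```bash
python3 look.py s19 scene 325,120,485,240
```

```text
29.25 [462.14 312.26  80.27] -0.3 [-1.9 -2.5  5.2] [22.6 37.4 98.6 -0.1 44.2 10.1]
[[-0.0018, 0.9761, 0.2174], [-0.0014, 0.2174, -0.9761], [-1.0, -0.002, 0.001]]
scale 5.0
```

View pics/s19.png

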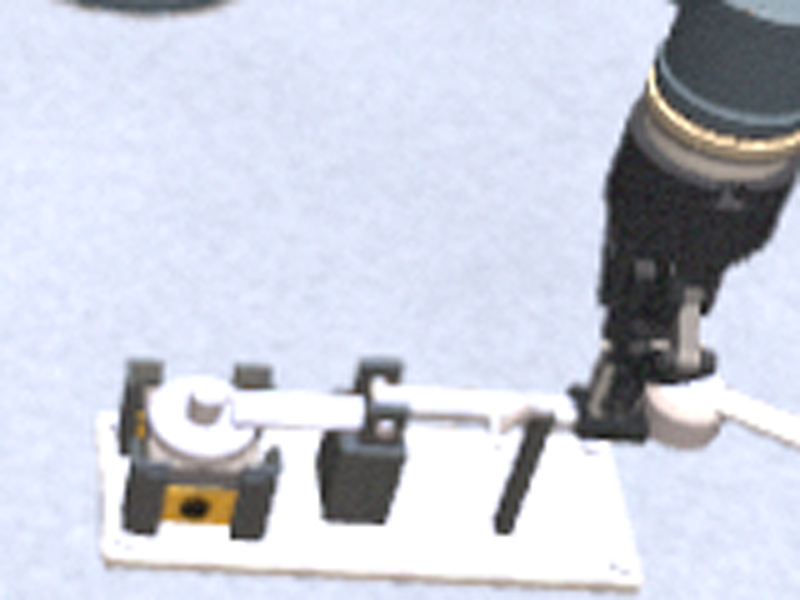

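Request:
jog_arm --plan '[[0,[0,0,-0.15],[0,0,0]],[0,[0,0,-0.15],[0,0,0]],[0,[0,0,0],[0,0,0]]]'

```text
clock: 29.62
tcp_pos: [462.1, 312.3, 77.3]
ee_rot: [[-0.002, 0.976, 0.217], [-0.001, 0.217, -0.976], [-1.0, -0.002, 0.001]]
contact_force: [-1.9, -1.7, 4.8]
gripper_width: 0.2
```

Request:
jog_arm --plan '[[0,[0,0,-0.15],[0,0,0]],[0,[0,0,-0.1],[0,0,0]],[0,[0,0,0],[0,0,0]]]'

```text
clock: 30.0
tcp_pos: [462.3, 312.4, 76.4]
ee_rot: [[-0.001, 0.976, 0.218], [-0.001, 0.218, -0.976], [-1.0, -0.001, 0.001]]
contact_force: [-4.0, -2.3, 15.4]
gripper_width: -0.4
```

The stop is reached (force rising to 15 N, no further travel). Let go, rise straight up, and look.

Request:
jog_arm --plan '[[0,[0,0,0.4],[0,0,0]],[0,[0,0,1.0],[0,0,0]],[0,[0,0,3.0],[0,0,0]],[0,[0,0,5.0],[0,0,0]],[0,[0,0,3.0],[0,0,0]],[0,[-1.0,4.5,0],[0,0,0]],[0,[-1.0,4.5,0],[0,0,0]],[0,[0,0,0],[0,0,0]],[0,[0,0,0],[0,0,0]]]'

```text
clock: 31.12
tcp_pos: [442.6, 402.6, 198.4]
ee_rot: [[-0.001, 0.976, 0.218], [-0.001, 0.218, -0.976], [-1.0, -0.001, 0.001]]
contact_force: [0.0, -0.2, 0.3]
gripper_width: 0.1
```

```bash
python3 look.py s20 scene 325,120,485,240; python3 look.py t20 top 80,200,230,300; python3 look.py t20b top 255,140,455,285
```

```text
31.175 [442.83 402.15 198.43] 0.1 [ 0.2  0.6 -0.1] [31.6 30.1 87.7 -0.  62.2 19.1]
[[-0.0007, 0.9762, 0.2168], [-0.001, 0.2168, -0.9762], [-1.0, -0.0009, 0.0008]]
scale 5.0
31.225 [443.   401.93 198.51] -0.1 [-0.3  0.7  0.5] [31.5 30.1 87.7 -0.  62.2 19.1]
[[-0.0007, 0.9764, 0.2161], [-0.0008, 0.2161, -0.9764], [-1.0, -0.0009, 0.0006]]
scale 5.333333333333333
31.275 [443.16 401.87 198.6 ] -0.3 [ 0.1  0.4 -0.6] [31.5 30.1 87.7 -0.  62.2 19.1]
[[-0.0006, 0.9764, 0.2158], [-0.0006, 0.2158, -0.9764], [-1.0, -0.0007, 0.0005]]
scale 4.0
```

View pics/s20.png

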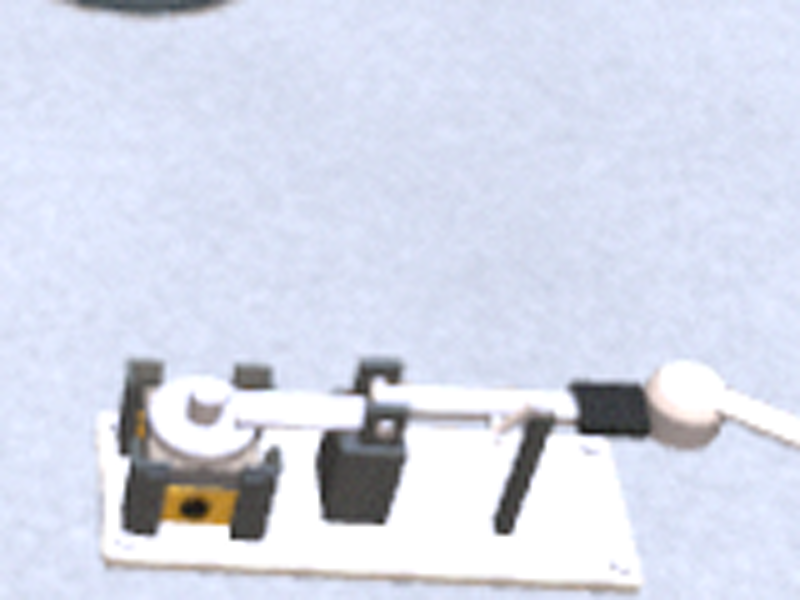

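View pics/t20.png

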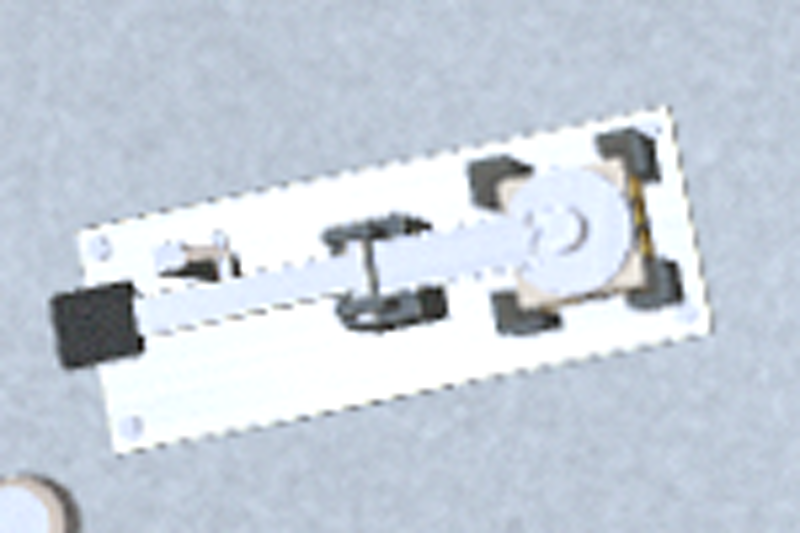

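View pics/t20b.png

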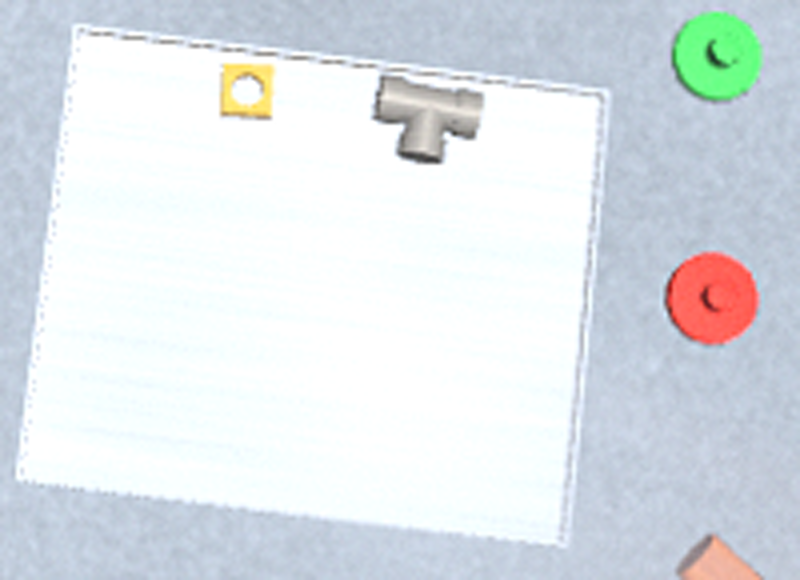

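The lever stays level with the arm clear. The keeper lies over the disc rim up to the spigot, the stack is square, and the tee (crop 430,115) and backnut (246,91) are where they were. Handing in.

```bash
python3 -c "
from station import job
print(job.sign_off())"
```

```text
the job is handed in; nothing more can be done
None
```

The valve is built up in the fixture and the job is handed in at about 31 s. The brass body, spacer and steel disc were each lowered to touch-down and released at the height I had predicted. I then pressed the lever to its stop (15 N) and let go.

**Last checks:** With the arm clear, the scene and top views show:
- the lever staying level, held by its catch;
- the keeper over the disc rim;
- the stack square and level;
- the tee and backnut unmoved in the tray.

**What failed or disagreed:**
- The first grasp of the body closed on air just above it, with no contact. The fingertips end about 30 mm shorter than the tool data says. I measured this in the wrist and scene views and gripped again 30 mm lower.
- The scene camera put the fixture about 6 mm away from where the top camera did. I used the wrist view for all fits.
- The gripper read slightly under the true sizes: 53 mm on the 54 mm parts and 15 mm on the 18 mm spigot.

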